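# Lock a levelling screw with its jam nut

### The job

The levelling screw at the plate's rear right corner is set but not locked. Put the ring spanner over its square head, the shank beside the pin that will hold it, and turn the hexagonal jam nut clockwise until it bears on the boss and the play is taken up with the spanner against its pin; then nip it up ten to fifteen degrees more, no further, so that the screw keeps its setting. Take the spanner off and lay it flat on the worktop, leaving the other things alone.

Things in the scene. Friction and masses are not known exactly. Their poses are not given: they have to be found in the camera images.
- levelling_plate: fixed aluminium plate, 130 x 200 x 14 mm, its top 32 mm above the worktop; origin on the worktop under its centre, x to its rear edge, y to its left edge. Three vertical screws in bosses (35 mm across, top 42 mm above the worktop), each with a pin: rear left (x +45, y +75 mm) and front middle (-45, 0) are locked and fixed; rear right (+45, -75) is the one to lock
- boss_face (a point): the centre of the top face of the rear right boss, on the screw's axis; axes as the plate's
- screw_head (a point): foot of the rear right screw's square head, on the screw's axis, 20 mm above the boss face: the 24 mm round end of the thread there is the shoulder on which the spanner's ring lies. Head 15 x 15 mm, 15 mm high, its top 4 mm tapering to about 11 mm. x and y are square to the head's sides and turn with the screw
- level_screw (a joint): angle of the rear right screw, rad, growing clockwise seen from above; 0 when the head stands square to the plate. It turns at 0.18 N m, so a jam nut bearing on the boss drags it round unless it is held. In the spanner it has up to 0.25 rad of play before the shank bears fully on the pin; that much does no harm
- jam_nut: rear right jam nut; origin in the middle of its underside, on the screw's axis; z up, x square to one pair of flats. Hexagon 36 mm across flats, 41.6 across corners, 12 thick; clockwise from above moves it down, 2 mm a turn. Starts 20 to 80 degrees short of bearing (gap under 0.5 mm), runs freely (0.05 N m), then needs 0.30 N m plus 2 N m per rad to wind up
- reaction_pin: upright fixed pin of the rear right screw, 10 mm across, 41 mm high, with a 24 mm flange (top 29.5 mm up) on which the shank lies; origin at its foot on the plate's top. It stands 70 mm in front of the screw's axis and 12 mm to its left, in the plate's axes: with the ring on the head and the shank pointing to the plate's front edge, it is on the shank's clockwise side, gap about 2 mm
- ring_spanner: loose flat steel ring spanner, 8 mm thick, 118 mm long, about 90 g, lying flat; origin under the centre of its ring, x along the shank to the tail (at 103 mm). Ring 30 mm across with a square hole 16.4 mm wide, sides along x and y; shank 10 mm wide, from 15 to 96 mm; centre of mass about 45 mm from the ring's centre
- spanner_bearing (a point): middle of the spanner's shank 70 mm from the ring's centre, where the pin bears on its side
- gauge: bystander: loose dial gauge lying on its back, 97 x 56 x 20 mm
- ball_bearing: bystander: loose ball bearing, 26 mm across, 8 mm high
- collar: bystander: loose black shaft collar, 26 mm across, 10 mm high

How it is judged (in metres and radians):
On the way, in this order (a step that is already met when the one before it is completed fails the run):
1. the spanner's ring lies over the square head, down on its shoulder, the shank beside the pin, let go (horizontal distance between ring_spanner and screw_head below 0.004 m and z of ring_spanner in the frame of screw_head between -0.003 and 0.003 m and horizontal distance between spanner_bearing and reaction_pin below 0.022 m and contact force between the fingers and ring_spanner below 0.1 N), for 0.2 s.
2. the fingers tighten the jam nut down on its boss until the held screw presses the spanner against its pin with more than 4.5 N (about 0.5 N m on the nut, 6 degrees past first bearing) (z of jam_nut in the frame of boss_face below 0.00015 m and contact force between ring_spanner and reaction_pin above 4.5 N and contact force between the fingers and jam_nut above 2 N and z of ring_spanner in the frame of screw_head below 0.004 m), for 0.1 s.
At the end, for the whole second after the job is handed in: the tightened nut is down on the boss (gap under 0.15 mm), the screw stands within 0.35 rad of square to the plate, and the spanner lies flat and still on the worktop (z of jam_nut in the frame of boss_face below 0.00015 m and value of joint level_screw between -0.35 and 0.35 rad and height (world z) of ring_spanner below 0.013 m and angle between the z axis of ring_spanner and the z axis of levelling_plate, either way round below 0.12 rad and linear speed of ring_spanner below 0.01 m/s); the robot touches nothing.
It fails at once if the nut is overtightened (while the fingers turn the nut, the spanner presses on its pin with more than 16 N: about 1.3 N m on the nut, 28 degrees past first bearing) (contact force between ring_spanner and reaction_pin above 16 N and contact force between the fingers and jam_nut above 2 N).
It fails at once if the screw's setting is lost (turned more than 0.35 rad from square) (value of joint level_screw above 0.35 rad or value of joint level_screw below -0.35 rad).
It fails at once if a bystander is pushed more than 30 mm (distance of any of gauge, ball_bearing, collar from where it was at the start of the episode above 0.03 m).
It also fails if it takes over 72 s, if anything falls off the work surface, if the arm or the gripper's body presses on something with over 40 N, if the wrist force passes 120 N, or if a joint passes its speed limit or range.

### The arm

A 6-joint arm with a two-finger parallel gripper is mounted at the origin on a cart in front of the work surface, level with it; the furniture and walls round the work are solid. World frame = base frame: x ahead of the robot, y to its left, z up, the work surface at z = 0. Lengths are in mm, angles in rad, forces in N, time in s.
With the tool pointing down it reaches from about 400 to 925 mm from the base axis. Payload 12.5 kg.
Tool frame: the origin (TCP) lies at the very end of the fingers, on their centre line; the grasp point (between the pads) lies 19 mm behind it; z points along the fingers, y is the line along which they close (so a half turn about z gives the same grasp; the last joint's range is limited). The gripper opens to 95 mm and grips with 3 to 60 N. Pads are 20 mm wide; open, the fingers measure 119 mm over their backs; the gripper's body (75 mm by 180 mm) begins 59 mm behind the grasp point.
Start: joints at [1.127, 0.491, 1.559, -0, 1.092, -0.106], TCP at [207.117, 589.703, 214.661] pointing down, gripper open.
Joint ranges: [-3.1, 3.1], [-0.84, 2.19], [0.05, 2.79], [-1.13, 4.28], [0.06, 2.93], [-2.69, 2.69]. Speed limits (rad/s): [2.22, 2.22, 2.79, 3.14, 3.14, 3.14].

### API

Orientations are given as [roll, pitch, yaw] about the fixed x, y, z axes, in that order (R = Rz(yaw) Ry(pitch) Rx(roll)).
In Python, from cell import * gives the robot as it stands.
- The arm moves only by the tool jog_arm, never from a script. Its argument "targets" is a list of rows, each an object with "turn": the turn, a rotation vector about the world's x, y, z in degrees, a list of three; "slide": the shift along the world's x, y, z in mm, a list of three; "claw": the opening in per cent of the stroke, from 0 (shut) to 100 (fully open). In form: [{"turn": [wx, wy, wz], "slide": [x, y, z], "claw": claw}, ...]. A call has 1 to 5 rows; each row shifts and turns the commanded pose from where the row before left it; what a row does not reach is not made up. A row lasts 1/8 s, in which the tool goes at most 62.5 mm and 10.7 degrees, less where a joint would pass 70% of its speed; a pose out of reach is approached as far as the arm can. A call with a gripper value outside its range is refused whole. The fingers move at their own pace and stop on an object; the grip force is fixed at half the most. Time passes only in rows, so rows that do not move let the fingers close. It gives the time, the measured TCP pose, the force, the opening and the grip force at its end, in the units of the state.
- state(): the state, without advancing time (a new reading comes with each control period).
- read_camera(name): name is "scene" or "top"; returns a dict with "frame" (400x640x3 uint8, blue, green, red), "mtx" (3x3 intrinsics, pixels), "k1" (the pictures are not rectified: a ray, as slopes to the right and down, at radius r is drawn at 1 + k1 r^2 times it, then the intrinsics apply), "R" (3x3) and "t" (3): a world point X has camera coordinates R X + t. Camera axes: x right, y down, z forward; pixel columns grow to the right and rows downward; lengths in mm; the calibration is good to about 2 mm. A picture is of the moment at which its call begins. There is no depth.
- job_done(): hands the job in; it is judged then, once.
Trained networks look in the newest picture that a camera, given by its name, has taken for a name from the list of things; names that differ only in an ending like _2 or _b are one class to them, and where a whole thing is asked for, a point or a joint stands for the part that bears it (a point fixed in the world has none). Each returns a list of dicts, best first, with "conf" (0 to 1); they miss things now and then, are a little off and sometimes report something else, mostly with a low value. They report only what shows in the picture. A call takes as long as a camera call.
- look_for(query, camera): "xy" ([column, row] in pixels, amid what is visible of it).
The state is a dict: "t": time; "joints": joint angles; "qvel": joint speeds; "tau": joint torques, N m; "eef_pos": TCP position; "tcp_rot": TCP orientation; "ft_force": force on the tool from outside, world axes, zero at the start; "moment": the same for the moment, N m; "opening": opening from 0.0 (shut) to 1.0 (fully open); "grip_force": force on a finger pad.
Only numpy, scipy, OpenCV 4.12 (cv2) and the standard library are available. Lean on these libraries where they do the work, as an engineer would, in place of code of your own. Each camera call takes 0.05 s, during which the arm holds its last target. There are 200 camera calls.

## Working session

There is one attempt and no reset: what is moved stays moved. The work goes in short steps, Python scripts to look and compute and a tool call to move; the robot and the scene stay as the last step left them, time stands still between calls to the robot, and variables do not carry over. Pictures are saved under pics/ and viewed, at most 10 in all, crops included, and the job is handed in when it is done.

Besides the shell and the picture viewer there is one more tool, called after "Call:" in YAML: its name, and indented under it one key for each argument. jog_arm: Moves the arm, as the interface text tells. Its arguments: {"type":"object","properties":{"targets":{"type":"array","items":{"type":"object","properties":{"turn":{"type":"array","items":{"type":"number"}},"slide":{"type":"array","items":{"type":"number"}},"claw":{"type":"number"}}}}},"required":["targets"]}

```bash
mkdir -p pics; ls; cat > h.py <<'E'
from cell import *
import numpy as np, cv2
def ray(c,uv):
    K=np.array(c["mtx"]);d=cv2.undistortPoints(np.array([[uv]],float),K,np.array([c["k1"],0,0,0,0.]))[0,0]
    # solve r_d = r(1+k1 r^2): matches OpenCV model
    R=np.array(c["R"]);t=np.array(c["t"]).ravel()
    return -R.T@t, R.T@np.array([d[0],d[1],1.])
def at(c,uv,z):
    o,d=ray(c,uv);return o+d*(z-o[2])/d[2]
def proj(c,X):
    R=np.array(c["R"]);t=np.array(c["t"]).ravel()
    X=np.atleast_2d(np.array(X,float))
    return cv2.projectPoints(X.reshape(-1,1,3),cv2.Rodrigues(R)[0],t,np.array(c["mtx"]),np.array([c["k1"],0,0,0,0.]))[0].reshape(-1,2)
E
python3 - <<'E'
from h import *
np.set_printoptions(precision=1,suppress=True)
for n in("scene","top"):
    c=read_camera(n);cv2.imwrite(f"pics/{n}0.png",c["frame"])
    o,d=ray(c,[320,200]);print(n,o,d,c["mtx"],c["k1"])
    for q,z in[("levelling_plate",32),("screw_head",75),("jam_nut",55),("reaction_pin",73),("ring_spanner",8),("spanner_bearing",8),("gauge",10),("ball_bearing",8),("collar",10)]:
        r=look_for(q,n);print(q,[(np.round(a["xy"]),round(a["conf"],2),at(c,a["xy"],z)[:2]) for a in r[:4]])
print(state())
E
```

```text
pics
scene [ -78.7 -274.1  584.8] [ 0.6  0.6 -0.6] [[429.6   0.  319.7]
 [  0.  429.6 196.2]
 [  0.    0.    1. ]] -0.009928948074155659
levelling_plate [(array([260., 182.]), 0.92, array([477.6, 449.8]))]
screw_head [(array([294., 178.]), 0.44, array([499.8, 348.6]))]
jam_nut [(array([292., 179.]), 0.51, array([513.5, 374.1]))]
reaction_pin [(array([379., 225.]), 0.32, array([486.6,  99.1]))]
ring_spanner [(array([377., 224.]), 0.66, array([558.9, 152.9])), (array([262., 184.]), 0.39, array([499., 469.]))]
spanner_bearing [(array([373., 224.]), 0.7, array([552.9, 159. ]))]
gauge [(array([307., 258.]), 0.78, array([371.8, 186. ]))]
ball_bearing []
collar [(array([364., 201.]), 0.45, array([609.8, 227.4]))]
top [381.1 252.9 921.6] [ 0.2 -0.  -1. ] [[460.2   0.  317.6]
 [  0.  460.2 199.3]
 [  0.    0.    1. ]] -0.1104579323890514
levelling_plate [(array([204., 214.]), 0.56, array([489.8, 460.2]))]
screw_head [(array([238., 192.]), 0.77, array([527.4, 388.2]))]
jam_nut [(array([239., 188.]), 0.5, array([538. , 390.6]))]
reaction_pin [(array([234., 228.]), 0.47, array([458.5, 394.4]))]
ring_spanner []
spanner_bearing [(array([357., 177.]), 0.75, array([573.6, 160.8]))]
gauge [(array([340., 276.]), 0.94, array([374.1, 191.6])), (array([359., 181.]), 0.65, array([566.2, 155.7]))]
ball_bearing [(array([316., 193.]), 0.61, array([540.5, 241.8]))]
collar [(array([364., 177.]), 0.73, array([574.7, 145.7])), (array([314., 154.]), 0.5, array([620.6, 247.9]))]
{'t': 1.0, 'joints': array([ 1.1,  0.5,  1.6, -0. ,  1.1, -0.1]), 'qvel': array([ 0.,  0., -0., -0., -0.,  0.]), 'tau': array([ -0. , -61.2, -25.8,   0.1,   0. ,  -0. ]), 'eef_pos': array([207.1, 589.7, 214.7]), 'tcp_rot': array([3.1, 0. , 2.8]), 'ft_force': array([0.2, 0.1, 0.8]), 'moment': array([-0., -0., -0.]), 'grip_force': 0.0, 'opening': 1.0009569225887949}
```

```bash
python3 - <<'E'
import cv2
a=cv2.imread("pics/top0.png");cv2.imwrite("pics/top0c.png",cv2.resize(a[120:320,150:410],None,fx=3,fy=3,interpolation=cv2.INTER_CUBIC)) 
a=cv2.imread("pics/scene0.png");cv2.imwrite("pics/scene0c.png",cv2.resize(a[110:290,200:440],None,fx=3.3,fy=3.3,interpolation=cv2.INTER_CUBIC)) 
E
```

```text
(no output)
```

View pics/top0c.png

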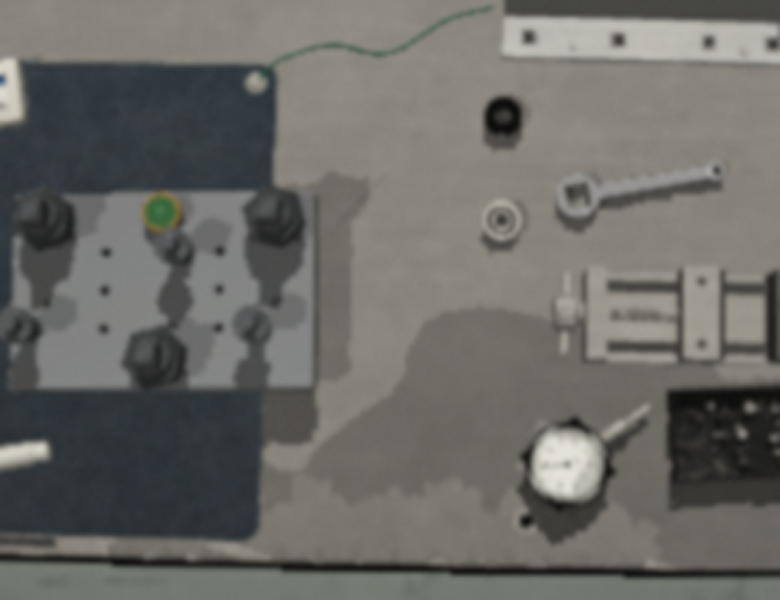

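View pics/scene0c.png

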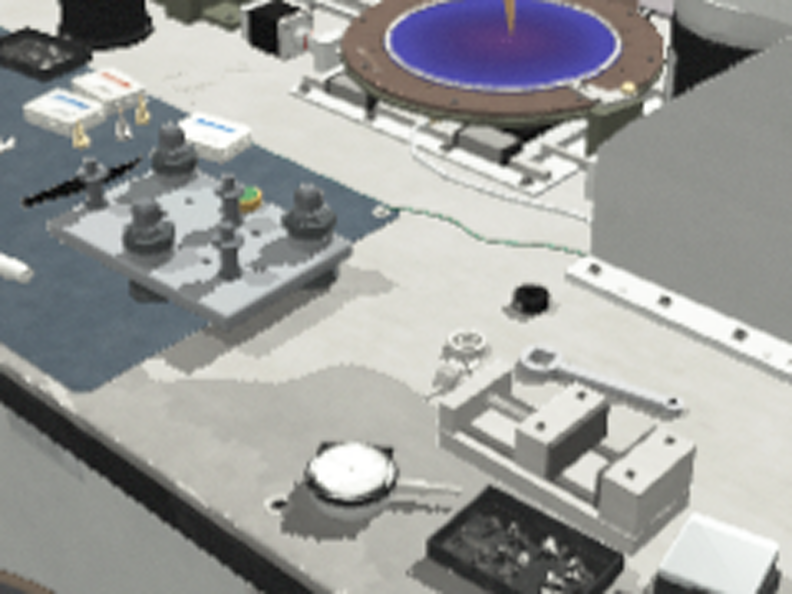

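The top view shows the plate nearly square to the world axes, rear edge at the top of the image. The target nut is at crop (275,217), its pin at (252,325). The spanner ring is at about (578,197) and its tail at (716,170), with the vise below and the bearing and collar to the left. Next I refine the plate and spanner poses by fitting edges.

```bash
cat >> h.py <<'E'
from scipy.optimize import minimize
def place(p,P): # p=(x,y,yaw), P local Nx3
    c,s=np.cos(p[2]),np.sin(p[2]);P=np.asarray(P,float)
    return np.c_[p[0]+c*P[:,0]-s*P[:,1],p[1]+s*P[:,0]+c*P[:,1],P[:,2]]
def seg(a,b,z,n=60): return np.c_[np.linspace(a[0],b[0],n),np.linspace(a[1],b[1],n),np.full(n,z)]
def circ(x,y,r,z,n=60,a=0,b=2*np.pi): t=np.linspace(a,b,n);return np.c_[x+r*np.cos(t),y+r*np.sin(t),np.full(n,z)]
def gradmag(f):
    g=cv2.GaussianBlur(f,(0,0),0.8).astype(np.float32)
    gx=np.abs(cv2.Sobel(g,cv2.CV_32F,1,0)).max(2);gy=np.abs(cv2.Sobel(g,cv2.CV_32F,0,1)).max(2)
    return np.minimum(np.hypot(gx,gy),150)
def fit(c,P,p0,span=(16,16,.15),z=0):
    G=gradmag(c["frame"])
    def cost(p):
        uv=proj(c,place(p,P)+[0,0,z]).astype(np.float32)
        return -cv2.remap(G,uv[:,0].reshape(1,-1),uv[:,1].reshape(1,-1),cv2.INTER_LINEAR).mean()
    best=min((cost([p0[0]+i,p0[1]+j,p0[2]+k]),(p0[0]+i,p0[1]+j,p0[2]+k)) for i in np.arange(-span[0],span[0]+.1,2) for j in np.arange(-span[1],span[1]+.1,2) for k in np.linspace(-span[2],span[2],9))
    r=minimize(cost,best[1],method="Nelder-Mead",options=dict(initial_simplex=np.array(best[1])+np.array([[0,0,0],[2,0,0],[0,2,0],[0,0,.03]])))
    return r.x,-r.fun
PL=[(65,100),(65,-100),(-65,-100),(-65,100)]
PLATE=np.vstack([seg(PL[i],PL[(i+1)%4],32) for i in range(4)])
SP=np.vstack([circ(0,0,15,8,60,.35,2*np.pi-.35),seg((15,5),(92,5),8),seg((15,-5),(92,-5),8),circ(96,0,7,8,20,-2,2)])
E
python3 - <<'E'
from h import *
np.set_printoptions(precision=3,suppress=True)
for n in("top","scene"):
    c=read_camera(n)
    if n=="top": g=at(c,[342.7,185.7],8);t=at(c,[388.7,176.7],8);s0=(g[0],g[1],np.arctan2(t[1]-g[1],t[0]-g[0]));print(s0,np.linalg.norm(t-g))
    p,f=fit(c,PLATE,(487,460,0));s,fs=fit(c,SP,s0)
    print(n,p,f,s,fs)
    im=cv2.resize(c["frame"],None,fx=4,fy=4,interpolation=cv2.INTER_CUBIC)
    H=np.vstack([PLATE]+[circ(45,-75,r,z) for r,z in((17.5,42),(20.8,54),(12,62),(5.5,77))]+[circ(-25,-63,5,73),circ(-25,-63,12,61.5),circ(-25,-63,5,62)])
    for u in (proj(c,np.vstack([place(p,H),place(s,SP)]))*4+1.5): cv2.circle(im,(int(u[0]),int(u[1])),1,(0,0,255),-1)
    a,b=proj(c,[[p[0]+20,p[1]-75,40],[s[0],s[1],8]])*4
    o=[im[max(int(v[1])-200,0):int(v[1])+200,int(v[0])-200:int(v[0])+200] for v in(a,b)]
    cv2.imwrite(f"pics/fit_{n}.png",np.hstack(o))
print(state()["tcp_rot"],state()["joints"])
E
python3 -c "
import cv2,numpy as np;cv2.imwrite('pics/fit.png',cv2.resize(np.vstack([cv2.imread('pics/fit_%s.png'%n) for n in('top','scene')]),None,fx=.75,fy=.75))"
```

```text
(np.float64(555.7784969811612), np.float64(188.9158534685841), np.float64(-1.35261028481749)) 96.06048217328203
top [485.015 462.67    0.039] 101.4116439819336 [548.571 190.899  -1.356] 125.49762725830078
scene [482.446 458.544   0.03 ] 122.8426284790039 [545.503 182.708  -1.378] 142.07681274414062
[3.141 0.    2.804] [ 1.127  0.491  1.559  0.     1.092 -0.106]
```

View pics/fit.png

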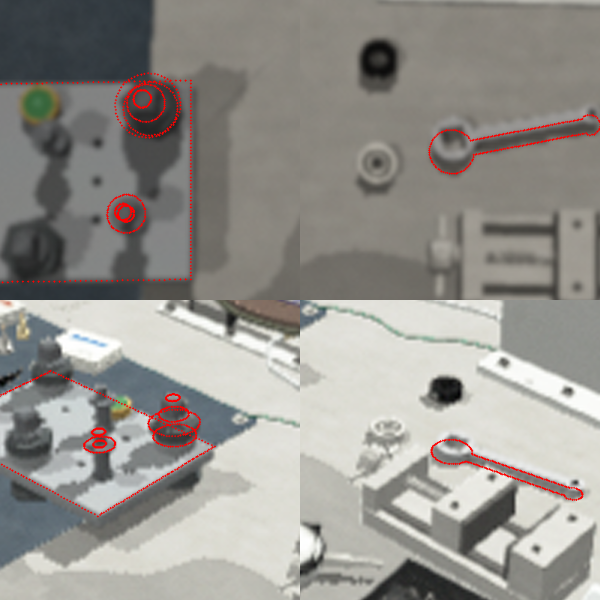

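```bash
python3 - <<'E'
import cv2,numpy as np
t=cv2.imread("pics/top0.png");s=cv2.imread("pics/scene0.png")
def z(im,x,y,w,h,k=8):
    a=cv2.resize(im[y:y+h,x:x+w],None,fx=k,fy=k,interpolation=cv2.INTER_CUBIC)
    for i in range(0,w,10): cv2.line(a,(i*k,0),(i*k,5),(0,255,0),1)
    for i in range(0,h,10): cv2.line(a,(0,i*k),(5,i*k),(0,255,0),1)
    return a
A=np.vstack([z(t,330,165,65,30),z(s,350,205,65,45)])
B=np.vstack([z(t,215,175,35,40),z(s,255,160,35,35)])
print(A.shape,B.shape)
cv2.imwrite("pics/z.png",np.hstack([A,B]))
E
```

```text
(600, 520, 3) (600, 280, 3)
```

View pics/z.png

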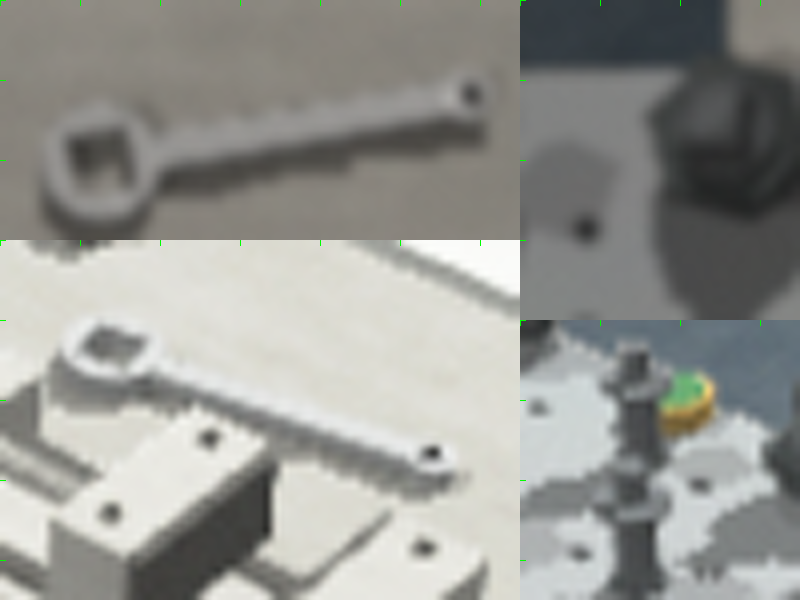

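```bash
python3 - <<'E'
import cv2,numpy as np
np.set_printoptions(linewidth=200)
t=cv2.imread("pics/top0.png",0);s=cv2.imread("pics/scene0.png",0)
print("top rows176..193");
for x in (355,360,365,370,375,380): print(x,t[172:192,x])
print("ring col 342 rows 172..200",t[172:200,342]);print("ring row 184 cols 330..355",t[184,330:356])
for x in (372,378,384,390,396): print(x,s[205:240,x])
print("tail row 176/177 cols 380..395",t[176,380:396],t[177,380:396])
E
```

```text
top rows176..193
355 [133 135 134 132 131 130 129 130 136 145 149 147 130  97  76  75  80  99 122 131]
360 [134 134 134 133 132 129 126 131 144 149 147 132  98  78  74  83 103 123 130 131]
365 [132 133 135 134 133 132 137 145 149 148 131 100  78  78  92 114 129 134 134 133]
370 [131 131 131 132 132 139 148 151 149 135 102  77  74  81  98 121 131 133 132 133]
375 [130 131 132 133 139 147 151 148 134 103  78  78  98 123 132 132 133 135 135 134]
380 [129 130 131 136 145 151 151 137 107  77  72  78 100 125 134 134 133 132 132 132]
ring col 342 rows 172..200 [137 135 133 132 132 138 147 147 135 106  82  75  76  84 102 119 130 140 146 135 105  81  76  76  83 103 125 132]
ring row 184 cols 330..355 [130 131 131 131 131 135 145 139 107  71  61  69  76  79  79  84 108 139 149 150 146 140 136 132 131 130]
372 [220 221 221 222 222 222 223 224 223 222 222 222 221 215 208 212 226 202 141 122 129 179 233 234 233 231 231 232 231 230 231 231 232 222 170]
378 [220 218 218 218 219 223 223 223 224 224 224 222 221 221 222 220 219 222 226 203 140 124 177 231 225 228 232 234 223 174 128 112  77  64  63]
384 [216 216 217 219 219 217 217 219 220 220 220 222 221 218 212 215 219 222 222 224 228 207 141 124 129 138 139 130 108 127 174 204 206 208 203]
390 [218 216 215 218 217 217 220 220 218 217 215 217 218 219 220 221 217 216 217 218 220 225 229 210 143 118 118 143 181 220 219 218 218 218 218]
396 [160 184 221 221 221 220 221 219 218 218 219 221 221 218 218 220 218 218 218 219 217 217 218 225 229 210 142 120 118 136 171 216 215 214 212]
tail row 176/177 cols 380..395 [145 149 147 146 150 158 159 128  84  86 117 128 124 126 131 131] [151 152 152 150 152 162 164 134  92  88 114 127 124 127 130 130]
```

```bash
python3 - <<'E'
from h import *
np.set_printoptions(precision=2,suppress=True)
for n,r,q,h in(("top",(342.3,184.5),(380,177.5),(388.4,176.4)),("scene",(363.5,218.3),None,(403.6,231.1))):
    c=read_camera(n);a=at(c,r,8);b=at(c,h,8);print(n,a,b,np.linalg.norm(b-a),np.degrees(np.arctan2(b[1]-a[1],b[0]-a[0])))
    if q: d=at(c,q,8)-a;print(np.degrees(np.arctan2(d[1],d[0])))
    else:
        e=[at(c,v,8) for v in((372,222.4),(396,230.5))];d=e[1]-e[0];print("edge",e,np.degrees(np.arctan2(d[1],d[0])))
        u=d/np.linalg.norm(d);print("offset of ring from edge",np.cross(u,a-e[0])[2])
E
```

```text
top [558.23 189.75   8.  ] [577.18  95.74   8.  ] 95.89667437854091 -78.60294546017005
-78.04681926592633
scene [554.99 187.22   8.  ] [576.17  94.39   8.  ] 95.21472064366687 -77.14249958309667
edge [array([555.52, 163.78,   8.  ]), array([566.96, 107.74,   8.  ])] -78.46983479982939
offset of ring from edge 4.159300556198059
```

Call:
jog_arm:
  targets:
    - {"turn": [0,0,-6],"slide": [36,-44,0],"claw": 45}
    - {"turn": [0,0,-6],"slide": [36,-44,0],"claw": 45}
    - {"turn": [0,0,-6],"slide": [36,-44,0],"claw": 45}
    - {"turn": [0,0,-6],"slide": [36,-44,0],"claw": 45}
    - {"turn": [0,0,-6],"slide": [36,-44,0],"claw": 45}

```text
t: 1.82
eef_pos: [388.1, 368.2, 214.8]
tcp_rot: [3.141, 0.0, 2.277]
ft_force: [0.5, 0.2, -0.1]
opening: 0.531
grip_force: 0.0
```

Call:
jog_arm:
  targets:
    - {"turn": [0,0,-6],"slide": [36,-44,0],"claw": 45}
    - {"turn": [0,0,-6],"slide": [36,-44,0],"claw": 45}
    - {"turn": [0,0,-6],"slide": [36,-44,0],"claw": 45}
    - {"turn": [0,0,-6],"slide": [36,-44,0],"claw": 45}
    - {"turn": [0,0,-5],"slide": [34,-45,-20],"claw": 45}

```text
t: 2.45
eef_pos: [566.9, 147.2, 195.7]
tcp_rot: [3.138, 0.0, 1.771]
ft_force: [0.8, 0.5, -0.5]
opening: 0.452
grip_force: 0.0
```

Call:
jog_arm:
  targets:
    - {"turn": [0,0,0],"slide": [0,0,-40],"claw": 45}
    - {"turn": [0,0,0],"slide": [0,0,-40],"claw": 45}
    - {"turn": [0,0,0],"slide": [0,0,-40],"claw": 45}
    - {"turn": [0,0,0],"slide": [0,0,0],"claw": 45}

```text
t: 2.95
eef_pos: [563.9, 148.4, 72.6]
tcp_rot: [-3.137, -0.0, 1.774]
ft_force: [0.8, -0.5, 0.5]
opening: 0.449
grip_force: 0.0
```

Call:
jog_arm:
  targets:
    - {"turn": [0,0,0],"slide": [0.5,0,-35],"claw": 45}
    - {"turn": [0,0,0],"slide": [0,0,-25],"claw": 45}
    - {"turn": [0,0,0],"slide": [0,0,-9],"claw": 45}
    - {"turn": [0,0,0],"slide": [0,0,0],"claw": 45}

```text
t: 3.45
eef_pos: [566.1, 148.8, 6.6]
tcp_rot: [3.141, 0.0, 1.774]
ft_force: [0.7, 0.3, -0.1]
opening: 0.452
grip_force: 0.0
```

```bash
python3 - <<'E'
from h import *
print(state()["eef_pos"],state()["ft_force"])
c=read_camera("scene");a=c["frame"][150:260,320:440];t=read_camera("top")["frame"][130:240,310:430]
cv2.imwrite("pics/pick.png",cv2.resize(np.hstack([a,t]),None,fx=3.3,fy=3.3,interpolation=cv2.INTER_CUBIC))
E
```

```text
[566.11615648 148.82994972   6.61139184] [ 0.74114282  0.31405034 -0.05339908]
```

View pics/pick.png

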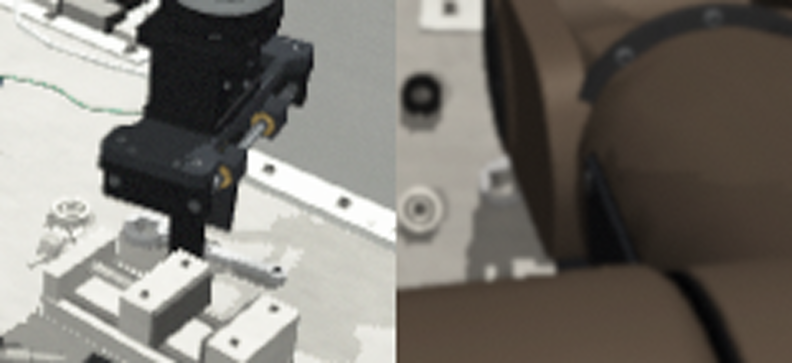

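The gripper is astride the shank, a little beyond the ring, with no contact so far. I'll lower it 3 mm more and close.

Call:
jog_arm:
  targets:
    - {"turn": [0,0,0],"slide": [0,0,-3],"claw": 45}
    - {"turn": [0,0,0],"slide": [0,0,0],"claw": 0}
    - {"turn": [0,0,0],"slide": [0,0,0],"claw": 0}
    - {"turn": [0,0,0],"slide": [0,0,0],"claw": 0}
    - {"turn": [0,0,0],"slide": [0,0,0],"claw": 0}

```text
t: 4.18
eef_pos: [565.6, 148.7, 2.7]
tcp_rot: [3.142, -0.0, 1.774]
ft_force: [-0.5, -0.0, -0.5]
opening: 0.1
grip_force: 30.0
```

Call:
jog_arm:
  targets:
    - {"turn": [0,0,0],"slide": [0,0,0],"claw": 0}
    - {"turn": [0,0,0],"slide": [0,0,0],"claw": 0}
    - {"turn": [0,0,0],"slide": [0,0,0],"claw": 0}

```text
t: 4.55
eef_pos: [565.6, 148.7, 2.7]
tcp_rot: [3.141, 0.0, 1.774]
ft_force: [-0.0, -0.2, 0.1]
opening: 0.103
grip_force: 30.0
```

Call:
jog_arm:
  targets:
    - {"turn": [0,0,0],"slide": [0,0,15],"claw": 0}
    - {"turn": [0,0,0],"slide": [0,0,35],"claw": 0}
    - {"turn": [0,0,0],"slide": [0,0,40],"claw": 0}
    - {"turn": [0,0,0],"slide": [0,0,30],"claw": 0}
    - {"turn": [0,0,-4],"slide": [-5,12,0],"claw": 0}

```text
t: 5.18
eef_pos: [561.7, 160.6, 126.1]
tcp_rot: [3.137, -0.0, 1.702]
ft_force: [-0.2, 0.3, -1.2]
opening: 0.103
grip_force: 30.0
```

Call:
jog_arm:
  targets:
    - {"turn": [0,0,-9],"slide": [-7,20,0],"claw": 0}
    - {"turn": [0,0,-9],"slide": [-7,25,0],"claw": 0}
    - {"turn": [0,0,-9],"slide": [-7,25,0],"claw": 0}
    - {"turn": [0,0,-9],"slide": [-7,25,0],"claw": 0}
    - {"turn": [0,0,-9],"slide": [-7,25,0],"claw": 0}

```text
t: 5.8
eef_pos: [525.3, 281.5, 123.7]
tcp_rot: [3.141, -0.001, 0.914]
ft_force: [0.3, -0.8, -0.3]
opening: 0.102
grip_force: 30.0
```

Call:
jog_arm:
  targets:
    - {"turn": [0,0,-9],"slide": [-7,25,0],"claw": 0}
    - {"turn": [0,0,-9],"slide": [-7,25,0],"claw": 0}
    - {"turn": [0,0,-9],"slide": [-7,25,0],"claw": 0}
    - {"turn": [0,0,-9],"slide": [-7,15,0],"claw": 0}
    - {"turn": [0,0,-9],"slide": [-7,8,0],"claw": 0}

```text
t: 6.42
eef_pos: [490.2, 379.5, 123.6]
tcp_rot: [-3.141, -0.001, 0.129]
ft_force: [0.3, -1.2, -1.2]
opening: 0.099
grip_force: 30.0
```

Call:
jog_arm:
  targets:
    - {"turn": [0,0,-5.6],"slide": [0,7,0],"claw": 0}
    - {"turn": [0,0,0],"slide": [0,0,-20],"claw": 0}
    - {"turn": [0,0,0],"slide": [0,0,0],"claw": 0}
    - {"turn": [0,0,0],"slide": [0,0,0],"claw": 0}

```text
t: 6.92
eef_pos: [490.8, 385.8, 103.6]
tcp_rot: [-3.141, -0.001, 0.036]
ft_force: [1.1, -0.1, -0.2]
opening: 0.1
grip_force: 30.0
```

```bash
python3 - <<'E'
from h import *
s=state();print(s["joints"],s["eef_pos"],s["tcp_rot"],s["ft_force"],s["moment"])
c=read_camera("scene");t=read_camera("top");cv2.imwrite("pics/s1.png",c["frame"]);cv2.imwrite("pics/t1.png",t["frame"])
u=cv2.resize(c["frame"][150:230,240:340],None,fx=7,fy=7,interpolation=cv2.INTER_CUBIC)
cv2.imwrite("pics/hov.png",u)
for q in("ring_spanner","screw_head","spanner_bearing","jam_nut","reaction_pin"): print(q,look_for(q,"scene")[:2],look_for(q,"top")[:2])
E
```

```text
[ 5.60396154e-01  6.13075612e-01  1.66976884e+00 -8.29752724e-05
  8.58137331e-01  2.09552218e+00] [490.80915739 385.76326837 103.5980611 ] [-3.14134099e+00 -5.60148840e-04  3.57244604e-02] [ 1.10713012 -0.05869927 -0.22335844] [-0.061257    0.15895653  0.00177032]
ring_spanner [{'xy': [289.2, 158.4], 'conf': 0.56}] []
screw_head [{'xy': [292.5, 177.8], 'conf': 0.59}, {'xy': [272.1, 163.4], 'conf': 0.29}] []
spanner_bearing [{'xy': [285.4, 160.3], 'conf': 0.66}] []
jam_nut [{'xy': [292.3, 176.4], 'conf': 0.46}] []
reaction_pin [] []
```

View pics/hov.png

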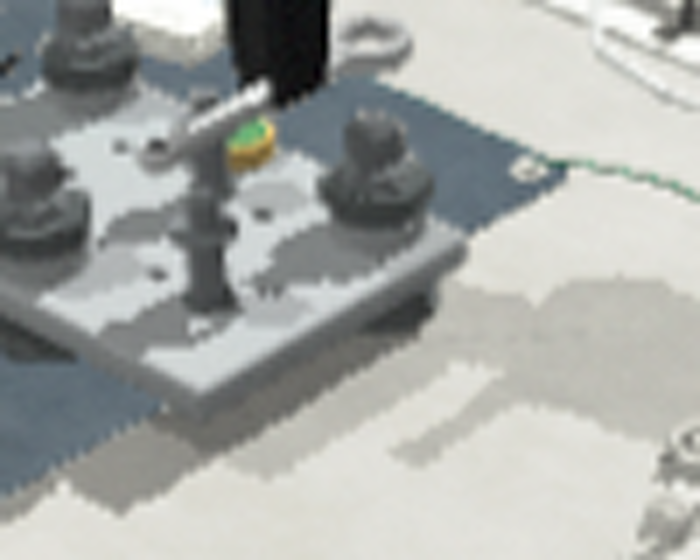

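```bash
python3 - <<'E'
from h import *
c=read_camera("scene");k=12;x0,y0=262,145
im=cv2.resize(c["frame"][y0:y0+48,x0:x0+50],None,fx=k,fy=k,interpolation=cv2.INTER_CUBIC);raw=im[:, :220*1].copy()
im0=im.copy()
sc=(531.3,387.2,.035)
def sq(w,z): w/=2;p=[(w,w),(w,-w),(-w,-w),(-w,w)];return np.vstack([seg(p[i],p[(i+1)%4],z,40) for i in range(4)])
def draw(P,pose,col):
    for u in proj(c,place(pose,P)): cv2.circle(im,(int((u[0]-x0+.5)*k),int((u[1]-y0+.5)*k)),1,col,-1)
draw(np.vstack([sq(11,77),sq(15,73),sq(15,62)]),sc,(0,0,255))
draw(np.vstack([circ(0,0,12,62),circ(0,0,20.8,54.4),circ(0,0,20.8,42.4)]),sc,(0,255,255))
draw(np.vstack([circ(0,0,15,108.9),sq(16.4,108.9)]),(531.6,387.2,.035),(0,255,0))
draw(np.vstack([circ(-70,12,5,73),circ(-70,12,12,61.5),circ(-70,12,5,32)]),sc,(255,0,0))
cv2.imwrite("pics/ov.png",cv2.resize(np.hstack([im,im0]),(800,int(576*800/1200))))
a=proj(c,[531.6,387.2,108.9])[0];b=proj(c,[530.6,386.2,108.9])[0];print(a,b)
E
```

```text
[292.07727435 154.31144025] [292.06774354 154.59452683]
```

View pics/ov.png

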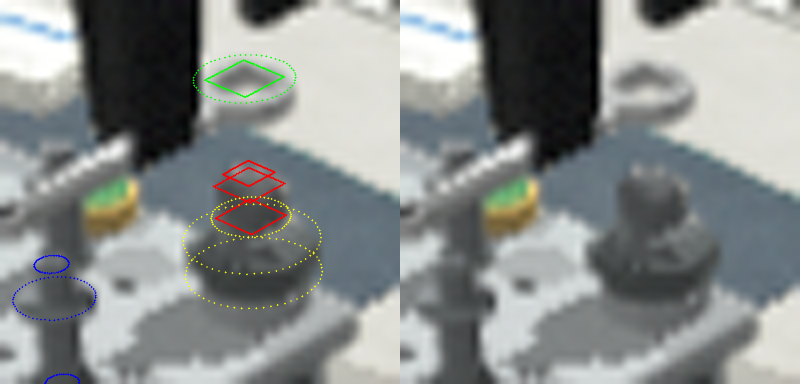

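The scene overlay puts the ring over the head to within about a pixel: head at about (293,168), ring at about (292,155), and pin and nut on the model. I'll lower it slowly and watch the force.

Call:
jog_arm:
  targets:
    - {"turn": [0,0,0],"slide": [0,0,-10],"claw": 0}
    - {"turn": [0,0,0],"slide": [0,0,-10],"claw": 0}
    - {"turn": [0,0,0],"slide": [0,0,-3],"claw": 0}
    - {"turn": [0,0,0],"slide": [0,0,0],"claw": 0}

```text
t: 8.07
eef_pos: [490.5, 385.7, 79.2]
tcp_rot: [3.141, 0.001, 0.036]
ft_force: [1.1, 0.8, 0.2]
opening: 0.101
grip_force: 30.0
```

Call:
jog_arm:
  targets:
    - {"turn": [0,0,0],"slide": [0,0,-2],"claw": 0}
    - {"turn": [0,0,0],"slide": [0,0,-1],"claw": 0}
    - {"turn": [0,0,0],"slide": [0,0,0],"claw": 0}

```text
t: 8.45
eef_pos: [490.6, 385.7, 76.7]
tcp_rot: [3.142, -0.0, 0.036]
ft_force: [-0.2, -0.0, -0.7]
opening: 0.103
grip_force: 30.0
```

Call:
jog_arm:
  targets:
    - {"turn": [0,0,0],"slide": [0,0,-1],"claw": 0}
    - {"turn": [0,0,0],"slide": [0,0,-1],"claw": 0}
    - {"turn": [0,0,0],"slide": [0,0,-1],"claw": 0}
    - {"turn": [0,0,0],"slide": [0,0,0],"claw": 0}

```text
t: 8.95
eef_pos: [490.6, 385.6, 73.6]
tcp_rot: [3.141, 0.0, 0.036]
ft_force: [-0.5, -0.8, -0.3]
opening: 0.1
grip_force: 30.0
```

```bash
python3 -c "
from h import *
s=state();print(s['ft_force'],s['moment'],s['eef_pos'])"
```

```text
[-0.47085713 -0.7592209  -0.29928865] [-0.26460569  0.10315128 -0.02925548] [490.60885496 385.62607238  73.57263567]
```

Call:
jog_arm:
  targets:
    - {"turn": [0,0,0],"slide": [0,0,-2],"claw": 0}
    - {"turn": [0,0,0],"slide": [0,0,-2],"claw": 0}
    - {"turn": [0,0,0],"slide": [0,0,-2],"claw": 0}
    - {"turn": [0,0,0],"slide": [0,0,-1],"claw": 0}
    - {"turn": [0,0,0],"slide": [0,0,0],"claw": 0}

```text
t: 9.57
eef_pos: [490.6, 385.7, 66.6]
tcp_rot: [3.141, 0.0, 0.036]
ft_force: [0.3, -1.0, 0.2]
opening: 0.102
grip_force: 30.0
```

```bash
python3 -c "
from h import *
s=state();print(s['ft_force'],s['moment'],s['eef_pos'])"
```

```text
[ 0.31458928 -0.99094012  0.23425983] [-0.37587833  0.07205703 -0.05246978] [490.55287779 385.68219149  66.57056175]
```

Call:
jog_arm:
  targets:
    - {"turn": [0,0,0],"slide": [0,0,-1],"claw": 0}
    - {"turn": [0,0,0],"slide": [0,0,-0.7],"claw": 0}
    - {"turn": [0,0,0],"slide": [0,0,0],"claw": 0}

```text
t: 9.95
eef_pos: [490.6, 385.7, 64.9]
tcp_rot: [3.142, -0.0, 0.036]
ft_force: [-0.1, -2.2, 0.5]
opening: 0.103
grip_force: 30.0
```

Call:
jog_arm:
  targets:
    - {"turn": [0,0,0],"slide": [0,0,0],"claw": 20}
    - {"turn": [0,0,0],"slide": [0,0,0],"claw": 30}
    - {"turn": [0,0,0],"slide": [0,0,0],"claw": 30}
    - {"turn": [0,0,0],"slide": [0,0,0],"claw": 30}

```text
t: 10.45
eef_pos: [490.6, 385.8, 65.0]
tcp_rot: [3.142, 0.0, 0.036]
ft_force: [0.0, 0.5, -0.1]
opening: 0.298
grip_force: 0.0
```

```bash
python3 -c "
from h import *
s=state();print(s['ft_force'],s['moment'],s['eef_pos'])
c=read_camera('scene');cv2.imwrite('pics/rel.png',cv2.resize(c['frame'][140:200,250:320],None,fx=8,fy=8,interpolation=cv2.INTER_CUBIC))"
```

```text
[ 0.01231812  0.46926588 -0.12571219] [-0.04899981  0.1462761   0.00636158] [490.59534475 385.75563304  64.97423629]
```

View pics/rel.png

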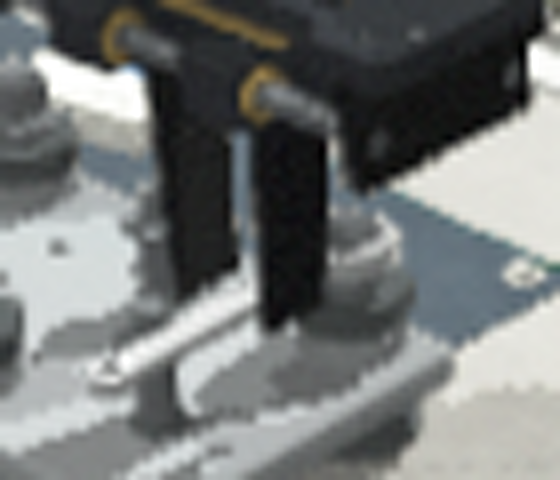

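The ring is down on the head at the shoulder and the shank lies beside the pin, released. I'll raise the arm and move over the nut, using a half-turned wrist so there is room for the clockwise stroke.

Call:
jog_arm:
  targets:
    - {"turn": [0,0,0],"slide": [0,0,15],"claw": 30}
    - {"turn": [0,0,0],"slide": [0,0,35],"claw": 40}
    - {"turn": [0,0,10.6],"slide": [5,0.7,0],"claw": 60}
    - {"turn": [0,0,10.6],"slide": [5,0,0],"claw": 60}
    - {"turn": [0,0,10.6],"slide": [5,0,0],"claw": 60}

```text
t: 11.12
eef_pos: [505.9, 386.5, 116.2]
tcp_rot: [3.141, -0.001, 0.597]
ft_force: [-0.1, -0.1, -0.5]
opening: 0.593
grip_force: 0.0
```

Call:
jog_arm:
  targets:
    - {"turn": [0,0,10.6],"slide": [5,0,0],"claw": 60}
    - {"turn": [0,0,10.6],"slide": [5,0,0],"claw": 60}
    - {"turn": [0,0,10.6],"slide": [5,0,0],"claw": 60}
    - {"turn": [0,0,10.6],"slide": [5,0,0],"claw": 60}
    - {"turn": [0,0,10.6],"slide": [5.4,0,0],"claw": 60}

```text
t: 11.75
eef_pos: [531.3, 386.5, 116.1]
tcp_rot: [3.141, -0.001, 1.522]
ft_force: [-1.1, 0.4, 1.1]
opening: 0.599
grip_force: 0.0
```

Call:
jog_arm:
  targets:
    - {"turn": [0,0,10.6],"slide": [0,0,0],"claw": 60}
    - {"turn": [0,0,10.6],"slide": [0,0,0],"claw": 60}
    - {"turn": [0,0,10.6],"slide": [0,0,0],"claw": 60}
    - {"turn": [0,0,10.6],"slide": [0,0,0],"claw": 60}
    - {"turn": [0,0,10.6],"slide": [0,0,0],"claw": 60}

```text
t: 12.38
eef_pos: [531.2, 386.5, 116.1]
tcp_rot: [3.141, 0.0, 2.447]
ft_force: [-0.0, -0.2, 0.2]
opening: 0.598
grip_force: 0.0
```

Call:
jog_arm:
  targets:
    - {"turn": [0,0,10.6],"slide": [0,0,0],"claw": 60}
    - {"turn": [0,0,10.6],"slide": [0,0,0],"claw": 60}
    - {"turn": [0,0,10.6],"slide": [0,0,0],"claw": 60}
    - {"turn": [0,0,10.6],"slide": [0,0,0],"claw": 60}
    - {"turn": [0,0,10.6],"slide": [0,0,0],"claw": 60}

```text
t: 13.0
eef_pos: [531.2, 386.5, 116.2]
tcp_rot: [3.141, 0.001, -2.911]
ft_force: [-0.2, -0.0, -0.2]
opening: 0.6
grip_force: 0.0
```

Call:
jog_arm:
  targets:
    - {"turn": [0,0,10.6],"slide": [0,0,0],"claw": 60}
    - {"turn": [0,0,10.6],"slide": [0,0,0],"claw": 60}
    - {"turn": [0,0,0],"slide": [0,0,0],"claw": 60}

```text
t: 13.38
eef_pos: [531.2, 386.5, 115.9]
tcp_rot: [3.142, 0.001, -2.549]
ft_force: [0.3, 0.1, -0.6]
opening: 0.6
grip_force: 0.0
```

```bash
python3 - <<'E'
from h import *
s=state();print(s['ft_force'],s['moment'],s['eef_pos'],s["tcp_rot"],s["joints"],s["opening"])
c=read_camera("scene");t=read_camera("top")
a=cv2.resize(c["frame"][145:195,250:315],(400,308),interpolation=cv2.INTER_CUBIC)
t0=cv2.imread("pics/top0.png")
b=cv2.resize(t0[175:210,220:265],(400,308),interpolation=cv2.INTER_CUBIC)
d=cv2.convertScaleAbs(b,alpha=2.2)
cv2.imwrite("pics/nut.png",np.hstack([a,d]))
E
```

```text
[ 0.2869557   0.08710851 -0.63106387] [0.03779299 0.0967615  0.00404364] [531.19688902 386.50662062 115.94493861] [ 3.14156186e+00  9.75677162e-04 -2.54863454e+00] [ 5.28496882e-01  6.38198879e-01  1.57316267e+00  1.16797093e-04
  9.29259441e-01 -1.63532743e+00] 0.5999201268350716
```

View pics/nut.png

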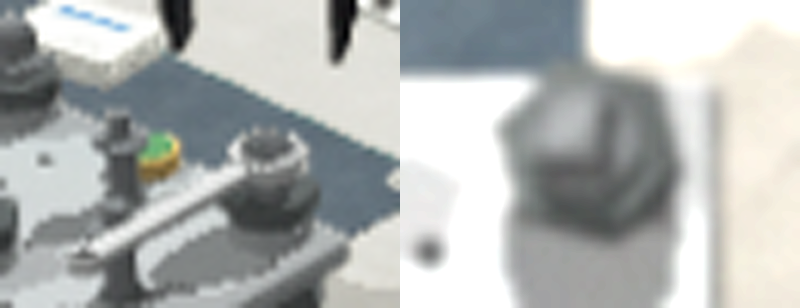

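The spanner is seated: its ring is around the head at crop-left (268,150) and the shank runs to the tail at (80,258). In the first top view the nut's corners at (500,130) and (615,235) put the flats at about 47° mod 60, so I grip at yaw of about 197°.

Call:
jog_arm:
  targets:
    - {"turn": [0,0,-8.5],"slide": [0,0,-15],"claw": 60}
    - {"turn": [0,0,-8.5],"slide": [0,0,-20],"claw": 60}
    - {"turn": [0,0,0],"slide": [0,0,-20],"claw": 60}
    - {"turn": [0,0,0],"slide": [0,0,-12],"claw": 60}
    - {"turn": [0,0,0],"slide": [0,0,-4.5],"claw": 60}

```text
t: 14.1
eef_pos: [531.0, 386.4, 43.1]
tcp_rot: [-3.142, -0.001, -2.845]
ft_force: [0.5, -0.2, 0.3]
opening: 0.599
grip_force: 0.0
```

Call:
jog_arm:
  targets:
    - {"turn": [0,0,0],"slide": [0,0,0],"claw": 45}
    - {"turn": [0,0,0],"slide": [0,0,0],"claw": 45}
    - {"turn": [0,0,0],"slide": [0,0,0],"claw": 45}

```text
t: 14.48
eef_pos: [531.2, 386.5, 44.0]
tcp_rot: [3.141, 0.001, -2.844]
ft_force: [-0.2, 0.4, -0.5]
opening: 0.449
grip_force: 0.0
```

Call:
jog_arm:
  targets:
    - {"turn": [0,0,0],"slide": [0,0,0],"claw": 30}
    - {"turn": [0,0,0],"slide": [0,0,0],"claw": 30}
    - {"turn": [0,0,0],"slide": [0,0,0],"claw": 30}

```text
t: 14.85
eef_pos: [531.2, 386.3, 43.7]
tcp_rot: [3.142, 0.0, -2.844]
ft_force: [0.2, -1.5, 3.2]
opening: 0.377
grip_force: 30.0
```

```bash
cat > st.py <<'E'
from h import *
np.set_printoptions(precision=3,suppress=True)
s=state();print(s['ft_force'],s['moment'],s['eef_pos'],np.degrees(s["tcp_rot"])%360,s["opening"]*95,s["grip_force"],s["joints"][5],s["t"])
E
python3 st.py
```

```text
[ 0.222 -1.513  3.187] [-0.277 -0.032  0.011] [531.156 386.33   43.691] [179.998   0.018 197.044] 35.80836672587605 29.98213200484315 -1.3398746396783734 14.85
```

Call:
jog_arm:
  targets:
    - {"turn": [0,0,-6],"slide": [0,0,-0.03],"claw": 30}
    - {"turn": [0,0,-6],"slide": [0,0,-0.03],"claw": 30}
    - {"turn": [0,0,-6],"slide": [0,0,-0.03],"claw": 30}
    - {"turn": [0,0,0],"slide": [0,0,0],"claw": 30}

```text
t: 15.35
eef_pos: [531.1, 386.4, 43.5]
tcp_rot: [3.141, 0.0, 3.126]
ft_force: [0.5, -1.8, 2.6]
opening: 0.379
grip_force: 30.0
```

```bash
python3 st.py
```

```text
[ 0.523 -1.799  2.635] [-0.26  -0.053 -0.096] [531.136 386.391  43.541] [179.989   0.016 179.08 ] 35.95807377119497 29.983514417139574 -1.0263477666130314 15.35
```

Call:
jog_arm:
  targets:
    - {"turn": [0,0,-5],"slide": [0,0,-0.03],"claw": 30}
    - {"turn": [0,0,-5],"slide": [0,0,-0.03],"claw": 30}
    - {"turn": [0,0,0],"slide": [0,0,0],"claw": 30}

```text
t: 15.72
eef_pos: [531.2, 386.5, 43.5]
tcp_rot: [3.141, 0.0, 2.953]
ft_force: [-0.3, -1.3, 3.4]
opening: 0.373
grip_force: 30.0
```

```bash
python3 st.py
```

```text
[-0.267 -1.288  3.398] [-0.23 -0.12 -0.02] [531.18  386.452  43.496] [179.978   0.02  169.19 ] 35.46770088648429 29.982307669988835 -0.8537398143339626 15.725
```

Call:
jog_arm:
  targets:
    - {"turn": [0,0,-4],"slide": [0,0,-0.03],"claw": 30}
    - {"turn": [0,0,-4],"slide": [0,0,-0.03],"claw": 30}
    - {"turn": [0,0,0],"slide": [0,0,0],"claw": 30}

```text
t: 16.1
eef_pos: [531.2, 386.5, 43.4]
tcp_rot: [3.141, 0.0, 2.814]
ft_force: [1.0, -0.9, 3.8]
opening: 0.377
grip_force: 30.0
```

```bash
python3 st.py
```

```text
[ 0.999 -0.918  3.828] [-0.232 -0.138 -0.054] [531.178 386.494  43.45 ] [179.97    0.018 161.226] 35.84123233059827 29.98204816074781 -0.7147481249091234 16.1
```

Call:
jog_arm:
  targets:
    - {"turn": [0,0,-4],"slide": [0,0,-0.03],"claw": 30}
    - {"turn": [0,0,-4],"slide": [0,0,-0.03],"claw": 30}
    - {"turn": [0,0,0],"slide": [0,0,0],"claw": 30}

```text
t: 16.48
eef_pos: [531.2, 386.5, 43.4]
tcp_rot: [3.141, 0.0, 2.674]
ft_force: [0.7, -1.0, 5.4]
opening: 0.374
grip_force: 30.0
```

```bash
python3 st.py
```

```text
[ 0.711 -1.015  5.358] [-0.111 -0.162 -0.066] [531.169 386.539  43.393] [179.966   0.017 153.237] 35.526027402598494 29.981704939098677 -0.5752048481146358 16.475
```

Call:
jog_arm:
  targets:
    - {"turn": [0,0,-4],"slide": [0,0,0],"claw": 30}
    - {"turn": [0,0,-4],"slide": [0,0,0],"claw": 30}
    - {"turn": [0,0,0],"slide": [0,0,0],"claw": 30}

```text
t: 16.85
eef_pos: [531.2, 386.6, 43.4]
tcp_rot: [3.141, 0.0, 2.535]
ft_force: [1.2, 0.3, 4.6]
opening: 0.377
grip_force: 30.0
```

```bash
python3 st.py
```

```text
[1.163 0.304 4.552] [-0.049 -0.247  0.061] [531.196 386.558  43.356] [179.962   0.014 145.248] 35.79684691492855 29.97703848299352 -0.43571794844920225 16.85
```

Call:
jog_arm:
  targets:
    - {"turn": [0,0,0],"slide": [0,0,0],"claw": 60}
    - {"turn": [0,0,0],"slide": [0,0,0.3],"claw": 60}
    - {"turn": [0,0,0],"slide": [0,0,0.3],"claw": 60}
    - {"turn": [0,0,10],"slide": [0,0,0],"claw": 60}
    - {"turn": [0,0,10],"slide": [0,0,0],"claw": 60}

```text
t: 17.48
eef_pos: [530.9, 386.4, 43.6]
tcp_rot: [-3.141, -0.0, 2.887]
ft_force: [-0.4, 0.0, 0.5]
opening: 0.604
grip_force: 0.0
```

Call:
jog_arm:
  targets:
    - {"turn": [0,0,10],"slide": [0,0,0],"claw": 60}
    - {"turn": [0,0,10],"slide": [0,0,0],"claw": 60}
    - {"turn": [0,0,10],"slide": [0,0,0],"claw": 60}
    - {"turn": [0,0,10],"slide": [0,0,0],"claw": 60}
    - {"turn": [0,0,0],"slide": [0,0,0],"claw": 60}

```text
t: 18.1
eef_pos: [530.9, 386.4, 43.7]
tcp_rot: [3.141, -0.0, -2.705]
ft_force: [-0.8, 0.1, 0.1]
opening: 0.602
grip_force: 0.0
```

```bash
python3 st.py
```

```text
[-0.842  0.11   0.122] [0.047 0.035 0.028] [530.897 386.375  43.656] [179.994 359.981 205.002] 57.21498696962154 0.0 -1.4787553520215757 18.1
```

Call:
jog_arm:
  targets:
    - {"turn": [0,0,0],"slide": [0,0,0],"claw": 45}
    - {"turn": [0,0,0],"slide": [0,0,0],"claw": 45}
    - {"turn": [0,0,0],"slide": [0,0,0],"claw": 30}
    - {"turn": [0,0,0],"slide": [0,0,0],"claw": 30}
    - {"turn": [0,0,0],"slide": [0,0,0],"claw": 30}

```text
t: 18.73
eef_pos: [531.1, 386.2, 43.8]
tcp_rot: [-3.141, 0.0, -2.705]
ft_force: [1.2, -2.0, 0.6]
opening: 0.379
grip_force: 30.0
```

```bash
python3 st.py
```

```text
[ 1.232 -1.982  0.599] [-0.316 -0.069  0.01 ] [531.111 386.224  43.835] [180.006   0.    205.028] 35.96305964312501 30.000067739747465 -1.4792508982766792 18.725
```

Call:
jog_arm:
  targets:
    - {"turn": [0,0,-3],"slide": [0,0,-0.02],"claw": 30}
    - {"turn": [0,0,-3],"slide": [0,0,-0.02],"claw": 30}
    - {"turn": [0,0,0],"slide": [0,0,0],"claw": 30}

```text
t: 19.1
eef_pos: [531.1, 386.3, 43.8]
tcp_rot: [-3.141, 0.0, -2.809]
ft_force: [-0.4, -2.4, 0.0]
opening: 0.376
grip_force: 30.0
```

```bash
python3 st.py
```

```text
[-0.352 -2.355  0.046] [-0.405 -0.103  0.219] [531.101 386.283  43.807] [180.012   0.006 199.084] 35.7143210273207 30.00618429563474 -1.3752344337617697 19.1
```

Call:
jog_arm:
  targets:
    - {"turn": [0,0,-3],"slide": [0,0,-0.02],"claw": 30}
    - {"turn": [0,0,-3],"slide": [0,0,-0.02],"claw": 30}
    - {"turn": [0,0,0],"slide": [0,0,0],"claw": 30}

```text
t: 19.48
eef_pos: [531.1, 386.3, 43.8]
tcp_rot: [-3.141, 0.0, -2.912]
ft_force: [0.3, -2.0, 1.1]
opening: 0.374
grip_force: 30.0
```

```bash
python3 st.py
```

```text
[ 0.316 -2.031  1.079] [-0.478 -0.07   0.365] [531.051 386.296  43.778] [180.008   0.004 193.144] 35.52489895606608 30.017567366739968 -1.2716137600049904 19.475
```

Call:
jog_arm:
  targets:
    - {"turn": [0,0,-3],"slide": [0,0,-0.02],"claw": 30}
    - {"turn": [0,0,-3],"slide": [0,0,-0.02],"claw": 30}
    - {"turn": [0,0,0],"slide": [0,0,0],"claw": 30}

```text
t: 19.85
eef_pos: [531.1, 386.4, 43.8]
tcp_rot: [-3.142, 0.0, -3.016]
ft_force: [0.5, -2.0, 0.0]
opening: 0.378
grip_force: 30.0
```

```bash
python3 st.py
```

```text
[ 0.521 -2.031  0.012] [-0.458 -0.105  0.565] [531.079 386.355  43.763] [180.005   0.01  187.182] 35.93560699927569 30.03491305244097 -1.1675198757038368 19.85
```

The moment is rising at about 2 N m/rad, so the nut bears and is 8° into wind-up. I'll go 4.5° more.

Call:
jog_arm:
  targets:
    - {"turn": [0,0,-2.5],"slide": [0,0,0],"claw": 30}
    - {"turn": [0,0,-2],"slide": [0,0,0],"claw": 30}
    - {"turn": [0,0,0],"slide": [0,0,0],"claw": 30}
    - {"turn": [0,0,0],"slide": [0,0,0],"claw": 30}
    - {"turn": [0,0,0],"slide": [0,0,0],"claw": 30}

```text
t: 20.48
eef_pos: [531.0, 386.4, 43.7]
tcp_rot: [3.141, 0.0, -3.097]
ft_force: [0.4, -3.5, 2.7]
opening: 0.377
grip_force: 30.1
```

```bash
python3 st.py
```

```text
[ 0.422 -3.522  2.729] [-0.525 -0.149  0.665] [531.049 386.39   43.727] [179.994   0.006 182.581] 35.8024218438488 30.059783763335872 -1.0874096866935599 20.475
```

Call:
jog_arm:
  targets:
    - {"turn": [0,0,0],"slide": [0,0,0],"claw": 60}
    - {"turn": [0,0,0],"slide": [0,0,0],"claw": 60}
    - {"turn": [0,0,0],"slide": [0,0,0],"claw": 60}
    - {"turn": [0,0,0],"slide": [0,0,20],"claw": 60}
    - {"turn": [0,0,0],"slide": [0,0,30],"claw": 60}

```text
t: 21.1
eef_pos: [530.8, 386.4, 94.7]
tcp_rot: [-3.141, -0.001, -3.097]
ft_force: [0.4, -0.5, 0.1]
opening: 0.6
grip_force: 0.0
```

Call:
jog_arm:
  targets:
    - {"turn": [0,0,0],"slide": [0,0,25],"claw": 50}
    - {"turn": [0,0,-2.2],"slide": [-20,0,0],"claw": 40}
    - {"turn": [0,0,0],"slide": [-20.8,-0.2,0],"claw": 40}
    - {"turn": [0,0,0],"slide": [0,0,-20],"claw": 40}
    - {"turn": [0,0,0],"slide": [0,0,0],"claw": 40}

```text
t: 21.72
eef_pos: [489.9, 386.1, 99.0]
tcp_rot: [-3.141, -0.001, -3.135]
ft_force: [-0.5, -0.4, 0.1]
opening: 0.402
grip_force: 0.0
```

```bash
python3 st.py; python3 - <<'E'
from h import *
c=read_camera("scene")
b=cv2.resize(c["frame"][135:215,235:345],None,fx=7,fy=7,interpolation=cv2.INTER_CUBIC);k=7
P=np.array(SP);P[:,2]=70
for u in proj(c,place((531.2,386.4,np.radians(180.4)),P)): cv2.circle(b,(int((u[0]-235+.5)*k),int((u[1]-135+.5)*k)),1,(0,0,255),-1)
cv2.imwrite("pics/re.png",b)
E
```

```text
[-0.523 -0.41   0.129] [-0.015  0.024  0.014] [489.854 386.146  99.044] [180.012 359.962 180.351] 38.21666544983546 0.0 -1.0154334604068038 21.725
```

View pics/re.png

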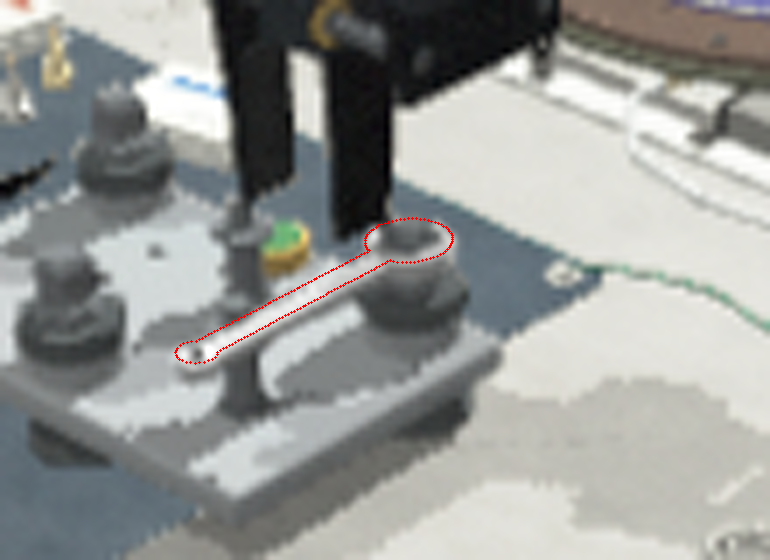

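The spanner matches the predicted pose: ring at about (409,240), tail at (197,352). I'll go down 35 mm and grip the shank.

Call:
jog_arm:
  targets:
    - {"turn": [0,0,0],"slide": [0,0,-20],"claw": 40}
    - {"turn": [0,0,0],"slide": [0,0,-12],"claw": 40}
    - {"turn": [0,0,0],"slide": [0,0,-2.5],"claw": 40}
    - {"turn": [0,0,0],"slide": [0,0,0],"claw": 20}
    - {"turn": [0,0,0],"slide": [0,0,0],"claw": 20}

```text
t: 22.4
eef_pos: [490.5, 386.4, 64.8]
tcp_rot: [3.141, 0.001, -3.136]
ft_force: [0.2, -0.5, 0.1]
opening: 0.246
grip_force: 0.0
```

Call:
jog_arm:
  targets:
    - {"turn": [0,0,0],"slide": [0,0,0],"claw": 0}
    - {"turn": [0,0,0],"slide": [0,0,0],"claw": 0}
    - {"turn": [0,0,0],"slide": [0,0,0],"claw": 0}
    - {"turn": [0,0,0],"slide": [0,0,0],"claw": 0}

```text
t: 22.9
eef_pos: [490.3, 386.3, 64.4]
tcp_rot: [3.141, 0.0, -3.136]
ft_force: [0.4, -0.4, 4.3]
opening: 0.102
grip_force: 30.0
```

```bash
python3 st.py
```

```text
[ 0.387 -0.408  4.252] [ 0.048  0.086 -0.121] [490.319 386.299  64.435] [179.98    0.021 180.342] 9.669685745872716 30.00241130590439 -1.0154024564874387 22.9
```

Call:
jog_arm:
  targets:
    - {"turn": [0,0,0],"slide": [0,0,1],"claw": 0}
    - {"turn": [0,0,0],"slide": [0,0,1.5],"claw": 0}
    - {"turn": [0,0,0],"slide": [0,0,1.5],"claw": 0}
    - {"turn": [0,0,0],"slide": [0,0,0],"claw": 0}

```text
t: 23.4
eef_pos: [490.2, 386.2, 67.7]
tcp_rot: [-3.142, -0.0, -3.136]
ft_force: [4.3, 3.0, -10.6]
opening: 0.101
grip_force: 30.0
```

```bash
python3 st.py
```

```text
[  4.252   2.974 -10.614] [ 0.609 -0.435 -0.081] [490.25  386.183  67.654] [180.004 359.98  180.339] 9.632357753278088 29.99247282743454 -1.015464955266273 23.4
```

Call:
jog_arm:
  targets:
    - {"turn": [0,0,1],"slide": [0.2,-0.6,0],"claw": 0}
    - {"turn": [0,0,1],"slide": [0.1,-0.5,0],"claw": 0}
    - {"turn": [0,0,0],"slide": [0,0,0],"claw": 0}

```text
t: 23.78
eef_pos: [490.3, 384.9, 68.0]
tcp_rot: [-3.141, -0.001, -3.1]
ft_force: [2.3, 1.8, -9.8]
opening: 0.105
grip_force: 30.0
```

```bash
python3 st.py
```

```text
[ 2.279  1.829 -9.753] [ 0.39  -0.221 -0.169] [490.272 384.905  67.959] [180.016 359.961 182.364] 9.933155998892595 29.996566772460938 -1.0525227157495445 23.775
```

Call:
jog_arm:
  targets:
    - {"turn": [0,0,1],"slide": [0.2,-0.5,0.5],"claw": 0}
    - {"turn": [0,0,0],"slide": [0,0,1],"claw": 0}
    - {"turn": [0,0,0],"slide": [0,0,0],"claw": 0}

```text
t: 24.15
eef_pos: [490.5, 384.5, 69.7]
tcp_rot: [-3.141, -0.001, -3.083]
ft_force: [0.3, 1.1, -10.1]
opening: 0.098
grip_force: 30.0
```

```bash
python3 st.py; python3 - <<'E'
from h import *
c=read_camera("scene");cv2.imwrite("pics/s2.png",c["frame"])
print(proj(c,[[531,386.4,70],[531,386.4,74],[435,386,70],[435,386,74]]))
g=cv2.cvtColor(c["frame"],6)
for x in (262,268,274): print(x,g[170:195,x])
for x in (292,296): print(x,g[155:180,x])
E
```

```text
[  0.299   1.091 -10.123] [ 0.159  0.058 -0.154] [490.476 384.47   69.697] [180.01  359.971 183.341] 9.297576364730293 30.003485083580017 -1.0703380294788216 24.15
[[292.87300838 168.8725097 ]
 [292.79808615 167.42299429]
 [262.58613208 184.71994305]
 [262.43779166 183.21919046]]
262 [217 218 217 218 217 218 217 218 217 195 134 129 135 151 146 150 181 206
 146 112 190 216 217 217 200]
268 [ 80  86  85  86  93  98  87  91  95 116 151 142 117 106  96  86  80  79
  83  82  83  83  83  78  90]
274 [ 71  83  66  80 105 161 225 233 162 124 105 142 199 202 209 216 218 215
 201 154 151 133  96  98 137]
292 [147 226 224 225 224 197 121 117 115 111 122 135 116  97  88 134 177 122
 125 112  84  81  73  60  67]
296 [ 20  19  19  12  19  29  28  76 118 112 113 126 135  93 139 208 189 114
 109  89  80  73  75  90  64]
```

```bash
cat > tilt.py <<'E'
from h import *
import sys
def tilt(c,x,y,yaw,zs):
    G=gradmag(c["frame"]);out=[]
    for zr in zs:
        for zt in zs:
            for dy in np.radians((-2,-1,0,1,2)):
                P=SP.copy();P[:,2]=zr+(zt-zr)*P[:,0]/96
                uv=proj(c,place((x,y,yaw+dy),P)).astype(np.float32)
                v=cv2.remap(G,uv[:,:1],uv[:,1:],cv2.INTER_LINEAR).ravel()
                out.append((v.mean(),zr,zt,np.degrees(yaw+dy)))
    return sorted(out,reverse=True)[:6]
if __name__=="__main__":
    c=read_camera("scene");s=state();yw=s["tcp_rot"][2]%(2*np.pi)
    x=s["eef_pos"][0]-40.8*np.cos(yw);y=s["eef_pos"][1]-40.8*np.sin(yw);print(x,y)
    z0=s["eef_pos"][2]-2.7+8
    for o in tilt(c,x,y,yw,np.arange(z0-8,z0+8,1)): print(np.round(o,1),"expected",round(z0,1))
E
python3 tilt.py
```

```text
531.2083985422909 386.8606449229541
[128.8  67.   71.  185.3] expected 75.0
[128.8  67.   67.  183.3] expected 75.0
[128.6  67.   70.  185.3] expected 75.0
[128.5  67.   68.  184.3] expected 75.0
[128.5  67.   69.  184.3] expected 75.0
[128.5  67.   72.  185.3] expected 75.0
```

```bash
python3 - <<'E'
from tilt import *
c=read_camera("scene")
zs=np.arange(60,80,1.)
for o in tilt(c,531.2,386.5,np.radians(182.3),zs)[:3]: print("now",np.round(o,1))
b=cv2.imread("pics/hov.png");f=cv2.imread("pics/scene0.png").copy();f[150:230,240:340]=cv2.resize(b,(100,80),interpolation=cv2.INTER_AREA);c["frame"]=f
for o in tilt(c,531.6,387.2,np.radians(182),np.arange(98,118,1.))[:3]: print("hover(108.9)",np.round(o,1))
b=cv2.imread("pics/nut.png")[:,:400];f[145:195,250:315]=cv2.resize(b,(65,50),interpolation=cv2.INTER_AREA);c["frame"]=f
for o in tilt(c,531.2,386.5,np.radians(182),zs)[:3]: print("seated(70)",np.round(o,1))
E
```

```text
now [128.8  67.   67.  183.3]
now [128.8  67.   66.  182.3]
now [128.6  67.   68.  183.3]
hover(108.9) [132.1 100.  105.  184. ]
hover(108.9) [131.9 100.  104.  183. ]
hover(108.9) [131.8 100.  103.  183. ]
seated(70) [135.4  64.   62.  183. ]
seated(70) [135.4  63.   62.  183. ]
seated(70) [135.4  64.   63.  184. ]
```

Call:
jog_arm:
  targets:
    - {"turn": [0,0,-0.8],"slide": [0,0.5,0],"claw": 0}
    - {"turn": [0,0,-0.7],"slide": [0,0.3,0],"claw": 0}
    - {"turn": [0,0,0],"slide": [0,0,0],"claw": 0}

```text
t: 24.68
eef_pos: [490.5, 385.3, 69.7]
tcp_rot: [-3.141, -0.0, -3.11]
ft_force: [-0.9, -1.1, -7.4]
opening: 0.098
grip_force: 30.0
```

```bash
python3 st.py
```

```text
[-0.92  -1.11  -7.356] [-0.072  0.477 -0.041] [490.508 385.346  69.712] [180.007 359.977 181.837] 9.315745407844508 29.987765550613403 -1.0429492376541185 24.675
```

Call:
jog_arm:
  targets:
    - {"turn": [0,0,-0.4],"slide": [-0.1,0.1,0.5],"claw": 0}
    - {"turn": [0,0,0],"slide": [0,0,1.5],"claw": 0}
    - {"turn": [0,0,0],"slide": [0,0,0],"claw": 0}

```text
t: 25.05
eef_pos: [490.9, 385.6, 71.9]
tcp_rot: [3.141, 0.001, -3.116]
ft_force: [0.8, 0.3, -8.9]
opening: 0.097
grip_force: 30.0
```

```bash
python3 st.py;python3 - <<'E'
from tilt import *
c=read_camera("scene")
for o in tilt(c,531.2,386.5,np.radians(182.3),np.arange(60,80,1.))[:3]: print("now",np.round(o,1))
E
```

```text
[ 0.753  0.346 -8.876] [ 0.193  0.141 -0.035] [490.856 385.615  71.86 ] [179.976   0.035 181.447] 9.24328784543819 29.990557730197906 -1.0359929104604817 25.05
now [130.5  67.   61.  182.3]
now [130.5  67.   64.  184.3]
now [130.4  67.   62.  182.3]
```

Call:
jog_arm:
  targets:
    - {"turn": [0,0,0],"slide": [0,0,0],"claw": 25}
    - {"turn": [0,0,0],"slide": [0,0,0],"claw": 35}
    - {"turn": [0,0,0],"slide": [0,0,0],"claw": 35}
    - {"turn": [0,0,0],"slide": [2.5,0.2,-10],"claw": 35}
    - {"turn": [0,0,0],"slide": [2.5,0.2,-10],"claw": 35}

```text
t: 25.72
eef_pos: [495.8, 385.9, 50.9]
tcp_rot: [3.142, -0.0, -3.116]
ft_force: [-0.0, -1.3, 0.0]
opening: 0.351
grip_force: 0.0
```

```bash
python3 st.py;python3 - <<'E'
from tilt import *
c=read_camera("scene")
for o in tilt(c,531.2,386.5,np.radians(182.3),np.arange(56,80,1.))[:3]: print("now",np.round(o,1))
E
```

```text
[-0.005 -1.333  0.042] [ 0.055 -0.043 -0.005] [495.752 385.888  50.904] [179.997 360.    181.45 ] 33.2982970583142 0.0 -1.0398423731976847 25.725
now [116.6  68.   78.  181.3]
now [116.6  68.   77.  180.3]
now [116.3  67.   78.  180.3]
```

Call:
jog_arm:
  targets:
    - {"turn": [0,0,0],"slide": [0,0,0],"claw": 0}
    - {"turn": [0,0,0],"slide": [0,0,0],"claw": 0}
    - {"turn": [0,0,0],"slide": [0,0,0],"claw": 0}
    - {"turn": [0,0,0],"slide": [0,0,0],"claw": 0}
    - {"turn": [0,0,0],"slide": [0,0,0],"claw": 0}

```text
t: 26.4
eef_pos: [495.6, 385.9, 51.8]
tcp_rot: [3.141, 0.0, -3.117]
ft_force: [-0.7, -0.3, 0.3]
opening: 0.101
grip_force: 29.9
```

```bash
python3 st.py
```

```text
[-0.732 -0.28   0.294] [-0.06  -0.057 -0.177] [495.647 385.911  51.795] [179.988   0.01  181.437] 9.626384324899409 29.9410942196846 -1.0395654250860178 26.4
```

Call:
jog_arm:
  targets:
    - {"turn": [0,0,0],"slide": [0,0,1],"claw": 0}
    - {"turn": [0,0,0],"slide": [0,0,1],"claw": 0}
    - {"turn": [0,0,0],"slide": [0,0,0],"claw": 0}

```text
t: 26.78
eef_pos: [495.6, 385.7, 53.2]
tcp_rot: [-3.141, -0.0, -3.116]
ft_force: [3.6, 0.4, -9.3]
opening: 0.102
grip_force: 30.0
```

```bash
python3 st.py
```

```text
[ 3.566  0.415 -9.324] [ 0.085 -0.418 -0.134] [495.624 385.72   53.189] [180.015 359.977 181.44 ] 9.669136808858958 29.997671842575073 -1.0396767401544975 26.775
```

Off-axis lifting at the shank jams the ring on the head. I'll let go and grip the ring itself, so the lift is on the screw's axis.

Call:
jog_arm:
  targets:
    - {"turn": [0,0,0],"slide": [0,0,-1.5],"claw": 0}
    - {"turn": [0,0,0],"slide": [0,0,0],"claw": 45}
    - {"turn": [0,0,0],"slide": [0,0,0],"claw": 45}
    - {"turn": [0,0,0],"slide": [0,0,0],"claw": 45}
    - {"turn": [0,0,0],"slide": [0,0,20],"claw": 45}

```text
t: 27.4
eef_pos: [495.0, 385.6, 71.4]
tcp_rot: [-3.14, -0.002, -3.116]
ft_force: [0.8, -0.4, -0.0]
opening: 0.432
grip_force: 0.0
```

Call:
jog_arm:
  targets:
    - {"turn": [0,0,0],"slide": [0,0,25],"claw": 45}
    - {"turn": [0,0,0],"slide": [16,0.3,0],"claw": 45}
    - {"turn": [0,0,0],"slide": [16,0.3,0],"claw": 45}
    - {"turn": [0,0,0],"slide": [0,0,-15],"claw": 45}
    - {"turn": [0,0,0],"slide": [0,0,0],"claw": 45}

```text
t: 28.02
eef_pos: [526.6, 385.7, 79.5]
tcp_rot: [-3.14, -0.004, -3.117]
ft_force: [-0.1, 0.3, 0.6]
opening: 0.451
grip_force: 0.0
```

```bash
python3 st.py
```

```text
[-0.087  0.285  0.57 ] [ 0.009 -0.026  0.031] [526.61  385.723  79.488] [180.112 359.783 181.423] 42.84101061906248 0.0 -1.0647396132393339 28.025
```

Call:
jog_arm:
  targets:
    - {"turn": [0,0,0],"slide": [0.5,0.6,-12],"claw": 45}
    - {"turn": [0,0,0],"slide": [0,0,-7.5],"claw": 45}
    - {"turn": [0,0,0],"slide": [0,0,0],"claw": 40}
    - {"turn": [0,0,0],"slide": [0,0,0],"claw": 40}

```text
t: 28.52
eef_pos: [528.1, 387.2, 62.8]
tcp_rot: [3.141, 0.0, -3.116]
ft_force: [-0.7, -0.7, 0.4]
opening: 0.404
grip_force: 0.0
```

```bash
python3 st.py
```

```text
[-0.681 -0.653  0.439] [ 0.017 -0.006 -0.034] [528.147 387.206  62.848] [179.988   0.013 181.453] 38.383106701142445 0.0 -1.0644330099412744 28.525
```

Call:
jog_arm:
  targets:
    - {"turn": [0,0,0],"slide": [0,0,0],"claw": 10}
    - {"turn": [0,0,0],"slide": [0,0,0],"claw": 10}
    - {"turn": [0,0,0],"slide": [0,0,0],"claw": 10}
    - {"turn": [0,0,0],"slide": [0,0,0],"claw": 10}

```text
t: 29.02
eef_pos: [528.2, 386.5, 62.9]
tcp_rot: [-3.141, -0.0, -3.116]
ft_force: [1.0, -5.1, 1.6]
opening: 0.259
grip_force: 30.0
```

```bash
python3 st.py
```

```text
[ 1.035 -5.138  1.648] [-0.976 -0.162 -0.095] [528.243 386.495  62.888] [180.039 359.997 181.438] 24.63182040073945 29.96465653181076 -1.0643338455680755 29.025
```

```bash
python3 - <<'E'
from h import *
np.set_printoptions(precision=1,suppress=True)
for n in("scene","top"):
    c=read_camera(n);cv2.imwrite(f"pics/{n}3.png",c["frame"])
    for q in("ring_spanner","spanner_bearing","screw_head","jam_nut"):
        print(n,q,[(np.array(a["xy"]),round(a["conf"],2)) for a in look_for(q,n)[:3]])
c=read_camera("scene")
print("exp ring,bearing,tail z70",proj(c,[[531.2,386.4,70],[461,385,70],[435,384.5,70]]))
a=cv2.cvtColor(cv2.imread("pics/scene3.png"),6)
b=cv2.cvtColor(cv2.resize(cv2.imread("pics/re.png"),(110,80),interpolation=cv2.INTER_AREA),6)
print("now");print(a[178:196:1,258:290:2]);print("seated");print(b[178-135:196-135,258-235:290-235:2])
E
```

```text
scene ring_spanner [(array([275. , 174.9]), 0.62)]
scene spanner_bearing []
scene screw_head [(array([293.7, 182.5]), 0.42)]
scene jam_nut []
top ring_spanner []
top spanner_bearing [(array([319.8, 194.1]), 0.18)]
top screw_head []
top jam_nut []
exp ring,bearing,tail z70 [[292.9 168.8]
 [271.5 180.4]
 [263.  185. ]]
now
[[220 220 220 199 123 135 144 151 142 139 129 158 182 197 108  76]
 [204 201 199 137 139 210 206 146 115 106 137 190 198 216 160  67]
 [152 136 136 142 170 224 220 128 119 103 136 199 217 220 202  69]
 [136 140 122 146 150 137 118  97 168 176 162 220 221 205 182  87]
 [135 151  88 127 132 110 100  80 203 220 221 221 203 149 136 112]
 [135 153 135 138 112 107  87  77 205 219 220 219 150 135 134 118]
 [156 151 144 121 101  96  94 101 216 220 206 199 135 135 136 123]
 [186 185 137 135 123  85  77 161 203 201 150 137 136 136 136 128]
 [187 219 176 184 169  79  77 182 150 136 135 135 134 136 134 137]
 [187 207 208 221 170  81  75 126 135 135 136 135 136 137 135 137]
 [187 187 149 216 161  82  76 122 135 136 136 136 136 134 135 136]
 [186 198 112 190 142  84  77 117 141 13
[... 943 characters left out ...]
 213 192 133 130 130 131 124]
 [182 175 152 184 144  95  71 186 214 197 149 131 131 131 131 131]
 [179 165 181 160 122  80  70 184 213 150 130 131 132 129 132 132]
 [181 159 128 127 149  80  72 170 192 130 132 131 131 131 131 131]
 [183 179 143 167 175  80  71 153 158 130 131 131 131 131 132 132]
 [193 212 191 211 179  80  72 124 172 129 127 128 130 131 157 154]
 [212 214 213 215 157  80  74  76 171 119 115 118 131 163 194 183]
 [213 214 214 213 115  78  72  61 100 102 133 133 150 200 186 182]
 [214 212 212 194 102  76  68  64  98 136 178 176 180 183 180 177]
 [213 192 196 150 121  88  89 100 140 179 181 181 182 181 178 152]
 [187 139 151 132 132 119 126 165 194 182 180 181 181 179 158 115]]
```

Call:
jog_arm:
  targets:
    - {"turn": [0,0,0],"slide": [0,0,0],"claw": 45}
    - {"turn": [0,0,0],"slide": [0,0,0],"claw": 45}
    - {"turn": [0,0,0],"slide": [0,0,0],"claw": 45}
    - {"turn": [0,0,0],"slide": [0,0,30],"claw": 45}
    - {"turn": [0,0,0],"slide": [0,40,50],"claw": 45}

```text
t: 30.2
eef_pos: [527.9, 424.7, 141.0]
tcp_rot: [-3.14, -0.003, -3.119]
ft_force: [0.8, 1.4, 0.2]
opening: 0.447
grip_force: 0.0
```

Call:
jog_arm:
  targets:
    - {"turn": [0,0,0],"slide": [0,60,10],"claw": 45}
    - {"turn": [0,0,0],"slide": [0,60,0],"claw": 45}
    - {"turn": [0,0,0],"slide": [0,0,0],"claw": 45}

```text
t: 30.58
eef_pos: [526.7, 549.7, 150.6]
tcp_rot: [3.141, 0.0, -3.113]
ft_force: [0.2, 0.2, -0.0]
opening: 0.451
grip_force: 0.0
```

```bash
python3 st.py; python3 - <<'E'
from h import *
np.set_printoptions(precision=1,suppress=True,linewidth=220)
for n in("scene","top"):
    c=read_camera(n);cv2.imwrite(f"pics/{n}4.png",c["frame"])
    for q in("ring_spanner","spanner_bearing","screw_head","jam_nut"):
        print(n,q,[(np.array(a["xy"]),round(a["conf"],2)) for a in look_for(q,n)[:3]])
    if n=="scene":
        G=gradmag(c["frame"]);out=[]
        for z in range(54,90,2):
          for yaw in np.radians(np.arange(170,196,2)):
            for x in range(517,548,3):
              for y in range(371,402,3):
                for tl in(-8,-4,0,4,8,12):
                  P=SP[::3].copy();P[:,2]=z+tl*P[:,0]/96
                  uv=proj(c,place((x,y,yaw),P)).astype(np.float32)
                  out.append((cv2.remap(G,uv[:,:1],uv[:,1:],1).mean(),z,np.degrees(yaw),x,y,tl))
        for o in sorted(out,reverse=True)[:8]: print(np.round(o,1))
g=cv2.cvtColor(cv2.imread("pics/scene4.png"),6);print(g[156:192,256:304:2])
E
```

```text
[ 0.174  0.191 -0.042] [ 0.004 -0.022 -0.004] [526.691 549.674 150.629] [179.957   0.001 181.656] 42.81730114940525 0.0 -0.8800699913799851 30.575
scene ring_spanner [(array([275.5, 177.3]), 0.58)]
scene spanner_bearing [(array([277.3, 176.2]), 0.57)]
scene screw_head [(array([292.8, 179.1]), 0.64)]
scene jam_nut [(array([290.7, 179.1]), 0.66), (array([342.2, 212.8]), 0.29)]
[141.6  86.  190.  517.  371.   12. ]
[141.2  72.  190.  532.  389.   12. ]
[141.2  70.  190.  535.  392.   12. ]
[141.  56. 194. 535. 401.  12.]
[141.  70. 188. 535. 389.  12.]
[140.8  68.  188.  538.  392.   12. ]
[140.6  58.  194.  532.  398.   12. ]
[140.6  68.  190.  538.  395.   12. ]
top ring_spanner [(array([241.7, 209.4]), 0.84)]
top spanner_bearing [(array([236.2, 208.5]), 0.64)]
top screw_head [(array([243.4, 192. ]), 0.5), (array([210.4, 209.8]), 0.33)]
top jam_nut [(array([241.8, 196. ]), 0.31)]
[[ 87 103 148 165 159 167 195 166 130 110 108 109 112 139 198 217 216 216 218 218 219 218 220 218]
 [ 99  91 134 156 158 158 171 147 106 105 105 106 107 114 111 190 214 217 217 217 217 218 218 220]
 [ 88  66 
[... 2656 characters left out ...]
0 174]
 [174 173 160 121 124 115  75  70 149 206 208 185 125 127 126 127 121 110 101  98  95 128 175 164]
 [175 173 194 156 173 152  74  70 190 206 190 128 126 127 127 125 126 123 111  97 127 176 170 139]
 [173 174 191 195 208 157  77  71 185 206 140 126 127 128 126 125 128 125 126 110 173 171 149 105]
 [174 176 174 137 201 166  77  72 168 190 129 127 127 125 127 125 125 126 126 146 174 152 108  97]
 [174 173 185 106 196 181  76  71 145 144 127 127 125 128 125 126 128 152 144 175 157 114  96 104]
 [183 185 209 182 205 178  77  70 104 142 127 125 124 125 126 152 158 190 170 167 118  99  85 127]
 [202 207 206 206 206 154  77  72  55 123 116 115 114 125 160 200 197 172 164 127  98  86  78 132]]
```

```bash
cat > pose.py <<'E'
from h import *
from scipy.optimize import differential_evolution
OFF={"top":np.array([1.6,1.7,0]),"scene":np.array([-1.6,-1.7,0])}
def joint(x,y,z,yaw,rng=(8,8,8,12,.25),cams=("top","scene")):
    C=[(c,gradmag(c["frame"]),OFF[n]) for n in cams for c in[read_camera(n)]]
    HOLE=[(8.2,8.2),(8.2,-8.2),(-8.2,-8.2),(-8.2,8.2)]
    P0=np.vstack([SP,circ(0,0,15,8,30,.35,5.9)])[::2]
    def cost(p):
        P=P0.copy();P[:,2]=p[2]+P[:,0]*np.sin(p[4]);Q=place((p[0],p[1],np.radians(p[3])),P)
        s=0
        for c,G,o in C:
            uv=proj(c,Q+o).astype(np.float32);s-=cv2.remap(G,uv[:,:1],uv[:,1:],1).mean()
        return s
    b=[(v-r,v+r) for v,r in zip((x,y,z,yaw,0),rng)]
    r=differential_evolution(cost,b,seed=1,popsize=12,maxiter=60,tol=1e-6);return r.x,-r.fun
E
python3 - <<'E'
from pose import *
np.set_printoptions(precision=2,suppress=True,linewidth=220)
for cams in(("top","scene"),("top",),("scene",)): print(cams,joint(531,386.5,72,182,cams=cams))
c=read_camera("top");g=cv2.cvtColor(c["frame"],6);print(proj(c,[[531+1.6,386.5+1.7,70],[435,385,70]]));print(g[180:244:2,224:254])
E
```

```text
('top', 'scene') (array([530.43, 385.59,  71.12, 179.8 ,   0.07]), np.float64(268.53326416015625))
('top',) (array([531.47, 386.47,  64.02, 177.14,  -0.2 ]), np.float64(133.45167541503906))
('scene',) (array([526.8 , 393.92,  65.  , 193.96,   0.25]), np.float64(142.99607849121094))
[[239.04 189.42]
 [238.45 241.4 ]]
[[ 59  59  59  58  57  57  57  59  59  59  58  58  58  59  62  66  83 116 136 143 143 141 139 138 140 143 146 143 141 137]
 [ 65  64  63  61  62  63  65  64  65  65  66  74  90 106 116 123 127 131 134 131 124 117 114 116 119 124 127 126 122 120]
 [123 124 123 123 125 126 127 127 130 133 138 139 144 148 150 150 153 156 157 153 141 120  96  84  90 104 117 123 123 122]
 [140 139 139 140 139 140 137 136 145 153 150 126 105 101 100 100  99 101  99 108 134 147 128  92  65  72  97 111 116 114]
 [139 140 139 139 139 136 122 118 138 154 149 118  91  87  90  92  91  81  68  81 123 149 144 111  74  68  89 108 115 114]
 [140 139 140 139 140 135 125 125 143 156 148 118  94  89  90  87  82  71  62  87 133 154 147 112  75  60  73  98 113 114]
 [137 138 140 140 140 139 134 129 137 149 13
[... 2454 characters left out ...]
 62  88 129 157 162 156 135 104  97 119 137 142 142 142 142 142 141 139 133 123 112]
 [141 141 141 142 141 138 132 120 100  84  98 133 157 162 156 133 102  96 121 138 142 141 141 142 141 138 129 121 118 111]
 [141 142 142 142 142 142 142 134 114  97 112 145 161 163 154 130 100  96 120 137 142 141 142 142 143 139 132 123 117 111]
 [143 142 142 143 142 140 137 129 113 109 137 162 163 152 149 137 110 100 120 138 141 142 142 141 142 143 139 134 130 123]
 [142 142 142 142 135 118 100  94  99 122 137 121  86  84 121 139 120 104 121 137 142 142 142 142 142 142 142 142 140 131]
 [141 142 142 137 120  97  84  82  88 109 128 129 119 122 133 129 106  98 120 138 142 142 142 141 142 143 142 142 141 130]]
```

The top view shows the ring still centred on the head and the tail tilted up by about 7 mm. The 24.6 mm grip was probably the ring itself. I'll go back, grip the ring and lift on axis.

Call:
jog_arm:
  targets:
    - {"turn": [0,0,0],"slide": [0,-55,0],"claw": 45}
    - {"turn": [0,0,-0.8],"slide": [0,-55,0],"claw": 45}
    - {"turn": [0,0,-0.7],"slide": [1.3,-53.7,0],"claw": 45}
    - {"turn": [0,0,0],"slide": [0,0,-30],"claw": 45}
    - {"turn": [0,0,0],"slide": [0,0,-20],"claw": 45}

```text
t: 31.95
eef_pos: [529.6, 381.7, 101.0]
tcp_rot: [3.141, 0.0, 3.14]
ft_force: [0.1, -0.1, -0.0]
opening: 0.45
grip_force: 0.0
```

Call:
jog_arm:
  targets:
    - {"turn": [0,0,0],"slide": [0,0,-20],"claw": 45}
    - {"turn": [0,0,0],"slide": [0,0,-15],"claw": 45}
    - {"turn": [0,0,0],"slide": [0,0,-2],"claw": 45}
    - {"turn": [0,0,0],"slide": [0,0,0],"claw": 40}
    - {"turn": [0,0,0],"slide": [0,0,0],"claw": 40}

```text
t: 32.58
eef_pos: [529.7, 382.7, 65.3]
tcp_rot: [3.141, 0.001, 3.141]
ft_force: [-0.5, -0.1, -0.1]
opening: 0.407
grip_force: 0.0
```

```bash
python3 st.py
```

```text
[-0.533 -0.055 -0.108] [0.007 0.022 0.013] [529.705 382.655  65.254] [179.96    0.06  179.948] 38.6380514924445 0.0 -1.0454105326812033 32.575
```

Call:
jog_arm:
  targets:
    - {"turn": [0,0,0],"slide": [0,3.3,0],"claw": 40}
    - {"turn": [0,0,0],"slide": [0,0,-4],"claw": 40}
    - {"turn": [0,0,0],"slide": [0,0,0],"claw": 40}

```text
t: 32.95
eef_pos: [529.2, 385.7, 60.1]
tcp_rot: [-3.141, -0.0, 3.141]
ft_force: [-0.3, 0.4, 0.6]
opening: 0.394
grip_force: 0.0
```

Call:
jog_arm:
  targets:
    - {"turn": [0,0,0],"slide": [0,0,0],"claw": 10}
    - {"turn": [0,0,0],"slide": [0,0,0],"claw": 10}
    - {"turn": [0,0,0],"slide": [0,0,0],"claw": 10}
    - {"turn": [0,0,0],"slide": [0,0,0],"claw": 10}

```text
t: 33.45
eef_pos: [529.5, 386.1, 60.6]
tcp_rot: [3.141, 0.0, 3.141]
ft_force: [0.2, 4.5, -2.0]
opening: 0.267
grip_force: 30.0
```

```bash
python3 st.py
```

```text
[ 0.197  4.521 -1.956] [ 0.805 -0.006  0.007] [529.505 386.066  60.563] [179.964   0.025 179.948] 25.33439376715599 29.999224841594696 -1.0410632848235821 33.45
```

Call:
jog_arm:
  targets:
    - {"turn": [0,0,0],"slide": [0,0.3,1],"claw": 10}
    - {"turn": [0,0,0],"slide": [0,0,1],"claw": 10}
    - {"turn": [0,0,0],"slide": [0,0,0],"claw": 10}

```text
t: 33.83
eef_pos: [529.4, 386.1, 62.1]
tcp_rot: [3.142, -0.0, 3.141]
ft_force: [2.5, 5.0, -7.2]
opening: 0.263
grip_force: 30.0
```

```bash
python3 st.py
```

```text
[ 2.476  5.025 -7.217] [ 0.876 -0.466  0.023] [529.436 386.099  62.119] [179.996 359.993 179.945] 24.946566793450188 29.997147917747498 -1.04064109087098 33.825
```

Call:
jog_arm:
  targets:
    - {"turn": [0,0,0],"slide": [0,0,1],"claw": 10}
    - {"turn": [0,0,0],"slide": [0,0,1.5],"claw": 10}
    - {"turn": [0,0,0],"slide": [0,0,0],"claw": 10}

```text
t: 34.2
eef_pos: [529.5, 386.0, 65.0]
tcp_rot: [3.141, 0.0, 3.141]
ft_force: [0.4, 4.6, -4.7]
opening: 0.263
grip_force: 30.0
```

```bash
python3 st.py; python3 - <<'E'
from pose import *
c=read_camera("scene");g=cv2.cvtColor(c["frame"],6)
np.set_printoptions(linewidth=220)
print(g[172:190,256:276])
E
```

```text
[ 0.429  4.603 -4.68 ] [ 0.722 -0.323 -0.025] [529.501 386.047  64.999] [179.992   0.008 179.943] 25.021537481250164 29.99763160943985 -1.040619821680643 34.2
[[220 221 221 220 221 221 221 219 221 220 205 129  87  80  79  74 103 110 107 107]
 [221 220 220 220 221 221 220 220 219 222 156 113  87  80  80  75 101 108 109 110]
 [221 221 222 221 221 221 221 222 220 221 179 138  95  83  80  74  97 118 145 175]
 [221 220 220 221 219 220 221 221 221 221 215 155  99  81  81  87 118 141 187 220]
 [219 221 220 221 220 220 221 220 220 221 196 116  90 114 157 173 158 151 144 142]
 [220 221 219 221 221 220 221 220 221 204 177 135 163 194 235 238 193 147 127 117]
 [220 220 220 220 219 220 220 203 200 156 144 165 217 235 234 224 193 130 108 117]
 [219 220 204 201 202 200 198 148 144 156 151 146 145 207 188 144 126 123 150 156]
 [204 199 151 137 150 134 110 112 145 149 145 131 119 128 109 107 145 153 212 203]
 [151 136 136 141 157 127  99  94 141 129 117 110 102 102  86 103 136 140 210 220]
 [137 135 135 136 155 155 151 149 134 105 100 103  90  79  73  74  77  71 204 220]
 [136 136 136 135 143 135 128 124 117 101  98  98  89  86  83  84  78  94 207 220]
 [156 153 154 156 170 159 144 137 138 113  99 100  98  95  94  90 104 163 214 221]
 [187 188 187 198 216 207 192 185 193 169 126  94  86  82  74  70 161 214 220 204]
 [185 188 187 208 219 220 220 219 221 221 166  97  82  78  76  67 184 200 199 151]
 [186 188 188 187 207 212 207 218 220 219 168 102  82  79  77  68 127 136 134 137]
 [187 186 187 187 187 166 149 182 217 221 178 108  81  81  77  70 121 135 136 137]
 [188 187 188 196 200 156 112 137 190 200 176 110  82  80  76  71 102 133 136 135]]
```

Call:
jog_arm:
  targets:
    - {"turn": [0,0,0],"slide": [0,0.4,1.5],"claw": 10}
    - {"turn": [0,0,0],"slide": [0,0,1.5],"claw": 10}
    - {"turn": [0,0,0],"slide": [0,0,1.5],"claw": 10}
    - {"turn": [0,0,0],"slide": [0,0,0],"claw": 10}

```text
t: 34.75
eef_pos: [529.4, 386.3, 69.9]
tcp_rot: [-3.142, 0.0, 3.141]
ft_force: [1.7, 0.1, -1.0]
opening: 0.262
grip_force: 30.0
```

```bash
python3 st.py
```

```text
[ 1.743  0.107 -1.011] [-0.029 -0.203 -0.03 ] [529.443 386.279  69.852] [180.002   0.01  179.945] 24.843492870281125 29.99904692173004 -1.0400859273063858 34.75
```

Call:
jog_arm:
  targets:
    - {"turn": [0,0,0],"slide": [0,0,1.5],"claw": 10}
    - {"turn": [0,0,0],"slide": [0,0,1.5],"claw": 10}
    - {"turn": [0,0,0],"slide": [0,0,1.5],"claw": 10}
    - {"turn": [0,0,0],"slide": [0,0,0],"claw": 10}

```text
t: 35.25
eef_pos: [529.4, 386.5, 74.1]
tcp_rot: [3.141, 0.0, 3.141]
ft_force: [-0.4, -1.1, -0.6]
opening: 0.269
grip_force: 30.0
```

```bash
python3 st.py; python3 - <<'E'
from pose import *
c=read_camera("scene");g=cv2.cvtColor(c["frame"],6)
np.set_printoptions(linewidth=220)
print(g[168:186,256:276])
E
```

```text
[-0.354 -1.07  -0.648] [ 0.086  0.023 -0.028] [529.368 386.465  74.083] [179.994   0.001 179.948] 25.539346309064324 29.99916136264801 -1.0400911939566786 35.25
[[218 219 220 219 220 219 220 220 202 132 103 100 122 122 140 134 127 118 153 154]
 [212 206 217 219 219 220 220 220 220 179 142 105 139 134 130 113 113 130 156 158]
 [167 149 197 216 221 220 219 218 218 219 201 122  82  78  78  72 129 162 171 208]
 [163 142 181 215 219 219 219 219 221 220 219 139  84  82  75  75 121 171 187 236]
 [219 219 219 219 219 219 219 219 219 219 203 128  83  87 111 110 132 149 149 145]
 [219 219 220 220 220 219 219 219 219 220 156 138 175 174 193 194 156 145 137 126]
 [220 219 219 220 220 219 219 219 219 212 190 203 244 241 235 231 160 122 111 127]
 [218 220 220 220 219 212 209 213 205 180 219 223 230 227 207 173 123 110 132 176]
 [219 219 220 212 203 171 152 167 155 150 144 140 183 163 128 106 104 118 176 207]
 [219 220 220 189 161 114  64 109 141 137 126 115 107 118 110  93  87 125 179 187]
 [219 218 219 181 158 137 113 139 130 107 107 101  98 110 110 105 121 172 186 188]
 [219 219 202 164 148 144 137 124 109 100 102  90  88  85  88 141 186 216 203 190]
 [202 200 150 136 133 132 126 121 106 105 109  89  81  77  80 160 189 202 217 204]
 [149 136 134 136 130 130 129 126 127 124 127  98  80  77  68 130 141 139 208 220]
 [136 134 136 135 135 135 134 133 151 147 132  97  83  77  69  73  74  72 203 220]
 [134 135 135 133 136 136 135 157 115 100 101  96  89  85  81  83  78  95 205 219]
 [154 155 154 154 167 168 168 213 154 114  98  97  94  97  93  92 103 160 212 219]
 [187 187 187 194 215 219 219 220 198 167 126  93  86  81  77  71 160 211 219 219]]
```

Call:
jog_arm:
  targets:
    - {"turn": [0,0,0],"slide": [0,0,6],"claw": 10}
    - {"turn": [0,0,0],"slide": [0,0,15],"claw": 10}
    - {"turn": [0,0,0],"slide": [0,0,15],"claw": 10}
    - {"turn": [0,0,0],"slide": [-6,-16,0],"claw": 10}
    - {"turn": [0,0,0],"slide": [-8,-25,0],"claw": 10}

```text
t: 35.92
eef_pos: [515.5, 345.5, 111.3]
tcp_rot: [3.141, 0.002, 3.141]
ft_force: [0.8, 0.1, -0.5]
opening: 0.268
grip_force: 30.0
```

Call:
jog_arm:
  targets:
    - {"turn": [0,0,0],"slide": [-9,-30,0],"claw": 10}
    - {"turn": [0,0,0],"slide": [-8,-25,0],"claw": 10}
    - {"turn": [0,0,0],"slide": [0,0,-20],"claw": 10}
    - {"turn": [0,0,0],"slide": [0,0,-20],"claw": 10}
    - {"turn": [0,0,0],"slide": [0,0,0],"claw": 10}

```text
t: 36.55
eef_pos: [498.2, 290.3, 69.9]
tcp_rot: [-3.141, -0.001, 3.141]
ft_force: [0.4, 0.2, -0.6]
opening: 0.262
grip_force: 30.0
```

```bash
python3 st.py; python3 - <<'E'
from pose import *
np.set_printoptions(precision=2,suppress=True)
s=state();p=s["eef_pos"]
print(joint(p[0]+2,p[1],p[2]+9,180,rng=(10,8,10,10,.3)))
print(joint(p[0]+2,p[1],p[2]+9,180,rng=(10,8,10,10,.3),cams=("scene",)))
for n in("scene","top"):
    read_camera(n)
    for q in("ring_spanner","spanner_bearing"): print(n,q,look_for(q,n)[:2])
E
```

```text
[ 0.395  0.196 -0.645] [ 0.034 -0.015 -0.001] [498.187 290.267  69.926] [180.022 359.939 179.939] 24.912155699575475 29.9993035197258 -1.1568249281934806 36.55
(array([505.73, 294.06,  71.15, 189.93,   0.17]), np.float64(148.8876953125))
(array([492.17, 296.55,  76.98, 189.93,   0.21]), np.float64(141.14524841308594))
scene ring_spanner [{'xy': [295.3, 190.7], 'conf': 0.58}, {'xy': [256.3, 180.4], 'conf': 0.49}]
scene spanner_bearing [{'xy': [297.6, 193.1], 'conf': 0.78}]
top ring_spanner []
top spanner_bearing []
```

Call:
jog_arm:
  targets:
    - {"turn": [0,0,0],"slide": [0,0,-25],"claw": 10}
    - {"turn": [0,0,0],"slide": [0,0,-25],"claw": 10}
    - {"turn": [0,0,0],"slide": [0,0,-8],"claw": 10}
    - {"turn": [0,0,0],"slide": [0,0,-4],"claw": 10}
    - {"turn": [0,0,0],"slide": [0,0,0],"claw": 10}

```text
t: 37.62
eef_pos: [498.7, 290.6, 8.4]
tcp_rot: [3.141, 0.001, 3.141]
ft_force: [0.4, -0.3, -0.8]
opening: 0.261
grip_force: 30.0
```

Call:
jog_arm:
  targets:
    - {"turn": [0,0,0],"slide": [0,0,-2],"claw": 10}
    - {"turn": [0,0,0],"slide": [0,0,-1.5],"claw": 10}
    - {"turn": [0,0,0],"slide": [0,0,0],"claw": 10}

```text
t: 38.0
eef_pos: [498.4, 290.5, 4.6]
tcp_rot: [3.141, 0.0, 3.141]
ft_force: [-0.1, 0.6, -0.4]
opening: 0.264
grip_force: 30.0
```

```bash
python3 st.py
```

```text
[-0.053  0.566 -0.403] [0.031 0.013 0.006] [498.44  290.46    4.564] [179.992   0.008 179.947] 25.090353405393078 29.999217689037323 -1.156866962826626 38.0
```

Then 2.5 mm more, open, and withdraw.

Call:
jog_arm:
  targets:
    - {"turn": [0,0,0],"slide": [0,0,-1.5],"claw": 10}
    - {"turn": [0,0,0],"slide": [0,0,-1],"claw": 10}
    - {"turn": [0,0,0],"slide": [0,0,0],"claw": 10}
    - {"turn": [0,0,0],"slide": [0,0,0],"claw": 30}
    - {"turn": [0,0,0],"slide": [0,0,0],"claw": 36}

```text
t: 38.62
eef_pos: [498.5, 290.5, 2.1]
tcp_rot: [3.141, 0.0, 3.141]
ft_force: [-0.3, -0.3, -0.7]
opening: 0.342
grip_force: 0.0
```

Call:
jog_arm:
  targets:
    - {"turn": [0,0,0],"slide": [0,0,0],"claw": 38}
    - {"turn": [0,0,0],"slide": [0,0,0],"claw": 38}
    - {"turn": [0,0,0],"slide": [0,0,15],"claw": 38}
    - {"turn": [0,0,0],"slide": [0,0,40],"claw": 38}
    - {"turn": [0,0,0],"slide": [0,0,50],"claw": 38}

```text
t: 39.25
eef_pos: [498.0, 290.3, 108.5]
tcp_rot: [-3.141, -0.001, 3.141]
ft_force: [0.0, 0.2, -0.6]
opening: 0.379
grip_force: 0.0
```

Call:
jog_arm:
  targets:
    - {"turn": [0,0,0],"slide": [-30,40,40],"claw": 38}
    - {"turn": [0,0,0],"slide": [-30,50,20],"claw": 38}
    - {"turn": [0,0,0],"slide": [-30,50,0],"claw": 38}
    - {"turn": [0,0,0],"slide": [-30,50,0],"claw": 38}
    - {"turn": [0,0,0],"slide": [-20,50,0],"claw": 38}

```text
t: 39.88
eef_pos: [357.6, 531.0, 167.5]
tcp_rot: [3.141, 0.001, 3.141]
ft_force: [0.9, 0.8, 0.0]
opening: 0.383
grip_force: 0.0
```

```bash
python3 st.py; python3 - <<'E'
from pose import *
np.set_printoptions(precision=2,suppress=True)
print(joint(500,290.5,8,180,rng=(12,10,12,15,.2)))
for n in("scene","top"):
    c=read_camera(n)
    for q,z in(("ring_spanner",4),("spanner_bearing",4),("jam_nut",50),("gauge",10),("ball_bearing",8),("collar",10)):
        print(n,q,[(np.round(at(c,a["xy"],z)[:2]),round(a["conf"],2)) for a in look_for(q,n)[:2]])
E
```

```text
[0.867 0.771 0.021] [ 0.008 -0.028 -0.028] [357.589 531.033 167.523] [179.949   0.04  179.983] 36.39949865856991 0.0 -0.6954890020547272 39.875
(array([492.97, 290.82,  -0.36, 180.82,   0.01]), np.float64(203.01824951171875))
scene ring_spanner [(array([471., 292.]), 0.76), (array([571., 435.]), 0.17)]
scene spanner_bearing [(array([469., 288.]), 0.54)]
scene jam_nut [(array([530., 383.]), 0.57)]
scene gauge [(array([378., 188.]), 0.78), (array([534., 240.]), 0.62)]
scene ball_bearing [(array([527., 235.]), 0.6)]
scene collar []
top ring_spanner [(array([471., 291.]), 0.75)]
top spanner_bearing []
top jam_nut [(array([520., 377.]), 0.64)]
top gauge [(array([380., 194.]), 0.89)]
top ball_bearing [(array([536., 243.]), 0.61)]
top collar [(array([623., 246.]), 0.59)]
```

```bash
python3 -c "
from cell import *
print(job_done())"
```

```text
the job is handed in; nothing more can be done
None
```

The job is handed in: the jam nut was turned about 13° past first bearing (about 0.7 N m on the nut) with the spanner on its pin, and the spanner now lies flat on the worktop; taking it off jammed the ring once and turned the screw back by up to about 3°, and hand-in returned no verdict.

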